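# Fit a new pad in the fan-brake caliper

### The job

Fit the new, thick-lined brake pad (green back plate) in the open caliper half: slide its two ears down the spring-clip slots, lining side up, and ease the piston back with it until the pad is fully home and flat in the caliper; then push the red-handled retaining pin all the way in over the ear. Feel your way and do not force it (up to about 3 kg of push is needed, 4 kg is too much), and leave the worn pad, the tin, the tools and the tray where they are.

Things in the scene. Friction and masses are not known exactly. Their poses are not given: they have to be found in the camera images.
- new_pad_center (a point): Centre of the new pad, half-way up its 15 mm. Lies lining up on a blue-grey mat 3 mm thick. Green steel back plate at the bottom: 48 (its x) by 90 (y) by 6 mm, plus a 6 mm thick ear at each end, 16 mm wide in x, 12 mm long: 114 mm between ear tips. Dark grey lining on top, 48 by 78 by 9 mm. z points up out of the lining. About 0.3 kg. Symmetric end for end. Grip it across x (48 mm), at mid-length.
- caliper: Dark cast-iron caliper half on its back on an aluminium plate 116 by 172 by 12 mm (x, y, z), fixed to the bench. Origin on the bench under its centre, z up, x across the pad, y along it. Casting up to 32 mm high for |x| < 43 mm. At y = +/-(47 to 68) mm stand the abutments with the slots, 62 mm wide in x, tops at 66 mm. Its long sides (|x| > 24 mm, |y| < 45 mm) are open for fingers above 32 mm.
- pad_home (a point): Where the pad's centre is when it is home and flat: on the caliper's axis, 53.5 mm above the bench. The pad's back plate then rests on two machined landings 46 mm above the bench. The pad's y lies along this y (either way round), its z up. Same axes as the caliper.
- slot_pin_end (a point): Mouth of the slot at the caliper's +y end (55 mm along y, 66 mm up). Upright, open upward and inward, 18 mm wide in x: 1 mm to spare each side of the ear; the top 3 mm is chamfered out to 21 mm. Its outer end is lined by a bright spring leaf, flared from y = 60 mm at 69 mm up to y = 55 mm at 57 mm and below; it gives 5 mm outward at 1.2 N/mm from a 2.4 N preload.
- slot_plain_end (a point): Mouth of the slot at the caliper's -y end, the mirror image of the other (y = -55 mm). The two leaves are 110 mm apart and the ears 114 mm, so the pad rubs all the way: first touch with the underside of the ears about 62 mm up, 5 to 20 N through the flare (most at its end, or when an ear also rubs on a cheek), then 4 to 13 N. On the solid landings the push rises past 26 N and stays up when you wait.
- piston_bore (a point): Centre of the bore, level with the landings (46 mm up). A bright piston 33 mm across stands 2.5 to 6 mm proud of this at the start, how far is not measured. The pad must push it down to the landings: about 11 N plus 9 N for each 10 mm/s, on top of the clips' rubbing (in all 15 to 27 N at 5 mm/s; the push falls off when you wait), so go slowly. It stays where it is pushed.
- retaining_pin (a joint): Travel of the retaining pin in m: 0 withdrawn (it starts at 0 to 0.002), 0.026 fully in against its stop. Slides along the caliper's +x through the +y abutment, across the slot above the ear; takes about 4 N and stays where left. 6 mm round pin, axis at y = 54 mm, 57 mm up: it clears the ear of a pad that is home by 2 mm and is blocked by the ear of one that is not.
- pin_handle (a point): Centre of the pin's red upright handle tab, 8 (x) by 16 (y) by 30 mm high, from 51 to 81 mm above the bench, on the caliper's -x side at y = 54 mm: 62 mm out in x when withdrawn, 36 mm when in. Push it towards the caliper's +x. Same axes as the caliper.
- worn_pad_center (a point): Centre of the worn pad, rusty brown, same outline but only 8.5 mm thick (2.5 mm of lining), lying beside the new one on the mat. To be left alone.
- grease_tin: Yellow tin of grease, 60 mm across, 55 mm high; origin under its centre. Leave alone.
- brush: Small brush with wooden handle, 170 mm long. Leave alone.
- wrench: Steel wrench, 180 mm long. Leave alone.
- hardware_tray: Blue open tray of bolts and clips, 130 by 190 by 35 mm; origin under its centre. Leave alone.
There are look-alikes about, which are no part of the job. There is more than one size of the part that bears new_pad_center; the job needs the middle-sized.

How it is judged:
On the way, in this order (a step that is already met when the one before it is completed fails the run):
1. the new pad is home and flat in the caliper while the retaining pin is still withdrawn (x of new_pad_center in the frame of caliper between -0.002 and 0.002 m and y of new_pad_center in the frame of caliper between -0.0035 and 0.0035 m and z of new_pad_center in the frame of caliper between 0.0515 and 0.055 m and angle between the z axis of new_pad_center and the z axis of caliper, either way round below 0.026 rad and angle between the x axis of new_pad_center and the x axis of caliper, either way round below 0.06 rad and value of joint retaining_pin below 0.006 m), for 0.2 s.
2. the retaining pin is pushed in over the ear (value of joint retaining_pin above 0.023 m), for 0.2 s.
At the end, for the whole second after the job is handed in: The new pad rests in the caliper, centred within 2 mm across and 3.5 mm along, its centre within 1.5 mm above (2 mm below) its home height, level with the caliper within 0.026 rad and turned no more than 0.06 rad; the retaining pin is in to at least 23 of its 26 mm; the pad is at rest (x of new_pad_center in the frame of caliper between -0.002 and 0.002 m and y of new_pad_center in the frame of caliper between -0.0035 and 0.0035 m and z of new_pad_center in the frame of caliper between 0.0515 and 0.055 m and angle between the z axis of new_pad_center and the z axis of caliper, either way round below 0.026 rad and angle between the x axis of new_pad_center and the x axis of caliper, either way round below 0.06 rad and value of joint retaining_pin above 0.023 m and linear speed of new_pad below 0.01 m/s); the robot touches nothing.
It fails at once if more than 55 N, all contacts added up, between the new pad and the caliper (slots, clips, piston and pin included) (contact force between new_pad and caliper above 55 N).
It fails at once if more than 40 N between the fingers or the arm and the caliper or its pin (contact force between any of the fingers, the arm and caliper above 40 N).
It fails at once if the worn pad or another bystander is moved more than 30 mm (distance of any of worn_pad_center, grease_tin, brush, wrench, hardware_tray from where it was at the start of the episode above 0.03 m).
It also fails if it takes over 72 s, if anything falls off the work surface, if the arm or the gripper's body presses on something with over 40 N, if the wrist force passes 120 N, or if a joint passes its speed limit or range.

### The arm

A 6-joint arm with a two-finger parallel gripper is mounted at the origin on the work surface. World frame = base frame: x ahead of the robot, y to its left, z up, the work surface at z = 0. Lengths are in m, angles in rad, forces in N, time in s.
With the tool pointing down it reaches from about 0.325 to 0.9 m from the base axis. Payload 6.1 kg.
Tool frame: the origin (TCP) lies where the fingers leave the gripper's body, on its centre line; the fingertips stand 70 mm ahead of it and the grasp point (between the pads) lies 51 mm ahead of it; z points along the fingers, x is the direction in which the jaws open and shut, and the axes are right-handed (so a half turn about z gives the same grasp; the last joint's range is limited). The gripper opens to 87 mm and grips with 3 to 60 N. Pads are 19 mm wide; open, the fingers measure 117 mm over their backs; the gripper's body (75 mm by 190 mm) begins 51 mm behind the grasp point.
Start: joints at [1.203, 0.22, 1.526, -0, 1.395, -0.126], TCP at [0.15, 0.607, 0.292] pointing down, gripper open.
Joint ranges: [-2.98, 2.98], [-0.91, 2.08], [0.09, 2.57], [-1.24, 4.39], [0.2, 2.65], [-2.68, 2.68]. Speed limits (rad/s): [2.57, 2.57, 3.01, 3.14, 3.14, 3.14].

### API

Orientations are given as a unit quaternion [w, x, y, z].
In Python, from bench import ctrl, eyes, order gives the robot as it stands.
- The arm moves only by the tool drive_tool, never from a script. Its argument "deltas" is a list of rows, each a list of 7 numbers: the closure in counts, from 0 (fully open) to 255 (shut), then the shift along the tool's x, y, z in cm, then the turn, a rotation vector about the tool's x, y, z in rad. In form: [[hand, tx, ty, tz, wx, wy, wz], ...]. A call has exactly 5 rows; each row is the pose to reach, as a shift and turn from the pose measured when the call began, along the tool's axes at that moment; what a row does not reach only later rows make up. A row lasts 1/12 s, in which the tool goes at most 41.7 mm and 7.16 degrees, less where a joint would pass 70% of its speed; a pose out of reach is approached as far as the arm can. A call with a gripper value outside its range is refused whole. The fingers move at their own pace and stop on an object; "grip_force" is the grip in N (left out, the last holds). Time passes only in rows, so rows that repeat a pose let the fingers close, or fill a call up. It gives the time, the measured TCP pose, the force and the opening at its end, in the units of the state.
- ctrl.state(): the state, without advancing time (a new reading comes with each control period).
- eyes.snapshot(name): name is "side" or "top"; returns the picture (384x512x3 uint8, red, green, blue); there is no depth.
- eyes.get_calibration(name): a dict with "vfov" (degrees; the focal length in pixels is half the picture's height over the tangent of half this angle, whatever the lens; pixels are square), "cx", "cy" (the principal point, pixels), "position" and "orientation" of the camera in the world. Camera axes: x right, y down, z forward; pixel columns grow to the right and rows downward; lengths in m; the calibration is good to about 2 mm. A picture is of the moment at which its call begins. get_calibration takes no time and is no camera call.
- order.job_done(): hands the job in, once; it reports no verdict.
The state is a dict: "time": time; "qpos": joint angles; "qd": joint speeds; "joint_efforts": joint torques, N m; "tcp_pos": TCP position; "tool_rot": TCP orientation; "wrist_force": force on the tool from outside, world axes, zero at the start; "ft_torque": the same for the moment, N m; "width": finger opening in m.
Only numpy, scipy, OpenCV 4.12 (cv2) and the standard library are available. Lean on these libraries where they do the work, as an engineer would, in place of code of your own. Each camera call takes 0.05 s, during which the arm holds its last target. There are 200 camera calls.

## Working session

There is one attempt and no reset: what is moved stays moved. The work goes in short steps, Python scripts to look and compute and a tool call to move; the robot and the scene stay as the last step left them, time stands still between calls to the robot, and variables do not carry over. Pictures are saved under pics/ and viewed, about 8 in all and at most 12, crops included, and the job is handed in when it is done.

Besides the shell and the picture viewer there is one more tool, called after "Call:" as name([rows], argument=value, ...), one row to a line, values as JSON. drive_tool: Moves the arm, as the interface text tells. Its arguments: {"type":"object","properties":{"deltas":{"type":"array","items":{"type":"array","items":{"type":"number"}}},"grip_force":{"type":"number"}},"required":["deltas"]}

```bash
mkdir -p pics
python3 - <<'E'
from bench import ctrl, eyes
import cv2
print(ctrl.state())
for n in("side","top"):
    im=eyes.snapshot(n); cv2.imwrite(f"pics/{n}0.png",im[:,:,::-1]); print(n,eyes.get_calibration(n))
a=cv2.imread("pics/side0.png");b=cv2.imread("pics/top0.png")
E
```

```text
{'time': 0.0, 'qpos': array([ 1.20288536e+00,  2.21236386e-01,  1.52765255e+00, -7.59007166e-06,
        1.39467047e+00, -1.26117250e-01]), 'qd': array([-0.00134477, -0.0002195 ,  0.0002674 ,  0.00078107,  0.00103245,
       -0.00161547]), 'joint_efforts': array([-5.87359409e-04, -4.94610536e+01, -3.87390482e+01,  7.00981286e-02,
        5.70813264e-02, -1.06765842e-04]), 'tcp_pos': array([0.14948893, 0.60634757, 0.29110883]), 'tool_rot': array([ 5.07432075e-04,  7.87223617e-01,  6.16666854e-01, -8.42349719e-04]), 'wrist_force': array([-0.06473951,  0.75091212, -0.13307741]), 'ft_torque': array([-0.00412437, -0.01084865,  0.03325529]), 'width': 0.0869446565835473}
side {'vfov': 51.750385204650755, 'cx': 257.5467110668339, 'cy': 199.29805300017063, 'position': array([ 0.01027951, -0.58654088,  0.83907155]), 'orientation': array([-0.35177984,  0.86695127, -0.32706776,  0.13294029])}
top {'vfov': 48.55968084982938, 'cx': 261.931799071501, 'cy': 190.22379262889245, 'position': array([ 0.29956363, -0.02508508,  1.42890047]), 'orientation': array([ 0.05313076, -0.6954136 ,  0.71468441, -0.0529457 ])}
```

View pics/top0.png

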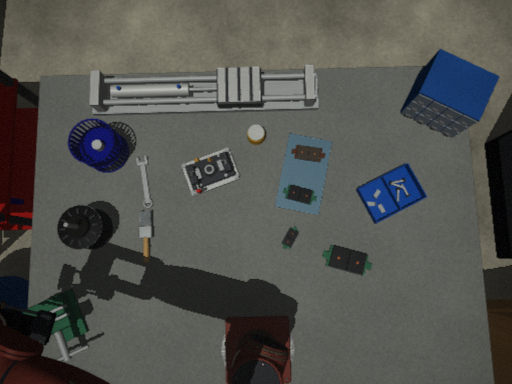

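View pics/side0.png

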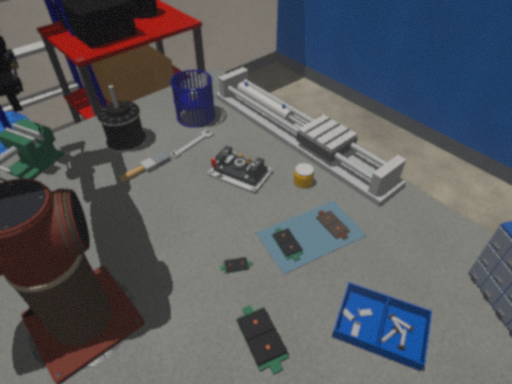

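Candidates, top view: a small pad at (290,237), a medium one on the mat at (300,194) and a large one at (347,259). The medium one on the blue-grey mat fits the description. I'll confirm it with enlarged crops.

Run:
```python
import cv2,numpy as np
a=cv2.imread("pics/top0.png");b=cv2.imread("pics/side0.png")
c=[cv2.resize(x,(400,300),interpolation=cv2.INTER_CUBIC) for x in (a[140:200,170:250],a[165:225,260:340],b[140:200,200:280],b[213:273,248:328])]
cv2.imwrite("pics/crops.png",np.vstack([np.hstack(c[:2]),np.hstack(c[2:])]))
```

```text
(no output)
```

View pics/crops.png

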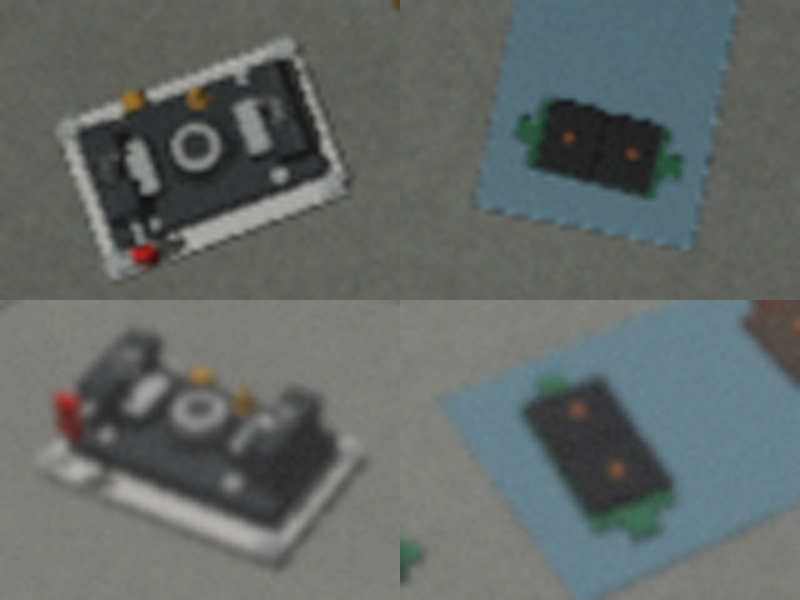

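Crops: bottom right and top right show the middle-sized pad on the mat (green plate, dark lining, centre about (299.5,194) top and (287,243) side). The caliper's red handle sits at (199,190) in the top view, so its -x side is toward the lower left and the +y end is on the left.

```bash
cat > h.py <<'E'
import cv2,numpy as np
from scipy.spatial.transform import Rotation as R
from bench import eyes
CAL={n:eyes.get_calibration(n) for n in("side","top")}
def geo(n):
    c=CAL[n];q=c["orientation"];f=192/np.tan(np.radians(c["vfov"]/2))
    return R.from_quat([q[1],q[2],q[3],q[0]]).as_matrix(),np.array(c["position"]),f,c["cx"],c["cy"]
def ray(n,uv):
    M,p,f,cx,cy=geo(n);uv=np.atleast_2d(uv)
    return p,np.c_[(uv[:,0]-cx)/f,(uv[:,1]-cy)/f,np.ones(len(uv))]@M.T
def plane(n,uv,z):
    p,d=ray(n,uv);return (p+d*((z-p[2])/d[:,2])[:,None])[:,:2]
def tri(a,b):
    A=np.zeros((3,3));y=np.zeros(3);L=[]
    for n,uv in(("top",a),("side",b)):
        p,d=ray(n,uv);d=d[0]/np.linalg.norm(d[0]);P=np.eye(3)-np.outer(d,d);A+=P;y+=P@p;L.append((p,P))
    x=np.linalg.solve(A,y);return x,[np.linalg.norm(P@(x-p)) for p,P in L]
def proj(n,X):
    M,p,f,cx,cy=geo(n);c=(np.atleast_2d(X)-p)@M;return np.c_[f*c[:,0]/c[:,2]+cx,f*c[:,1]/c[:,2]+cy]
S=8
def blob(im,box,fn,close=0):
    """largest contour (full-image pixels) of mask fn in box x0,y0,x1,y1, upsampled S times"""
    x0,y0,x1,y1=box;c=cv2.resize(im[y0:y1,x0:x1],None,fx=S,fy=S,interpolation=cv2.INTER_CUBIC).astype(int)
    m=fn(c[...,0],c[...,1],c[...,2]).astype(np.uint8)*255
    if close:m=cv2.morphologyEx(m,cv2.MORPH_CLOSE,np.ones((close,close)))
    k=sorted(cv2.findContours(m,cv2.RETR_EXTERNAL,cv2.CHAIN_APPROX_NONE)[0],key=cv2.contourArea)[::-1]
    return [(q[:,0]+.5)/S-.5+[x0,y0] for q in k]
def rect(xy):
    (c,s,a)=cv2.minAreaRect((xy*1000).astype(np.float32));
    if s[0]>s[1]:s=s[::-1];a-=90   # a = direction of the short side
    return np.round(c,1),np.round(s,1),round((a+90)%180-90,2)
E
python3 - <<'E'
from h import *
t=cv2.imread("pics/top0.png");s=cv2.imread("pics/side0.png")
white=lambda b,g,r:(b>140)&(g>140)&(r>140)
green=lambda b,g,r:(g-r>25)&(g-b>12)
dark=lambda b,g,r:(r<65)&(b<75)
red=lambda b,g,r:(r-g>60)&(r-b>60)
greenp=lambda b,g,r:((g-r>25)&(g-b>12))|((b<75))
for n,im,pb,cb in(("top",t,(272,172,328,216),(172,138,248,202)),("side",s,(265,220,310,268),(200,140,278,196))):
    print(n,"plate",rect(plane(n,np.vstack([k for k in blob(im,cb,white) if len(k)>60]),.012)))
    k=blob(im,pb,dark)[0]; print(" lining",rect(plane(n,k,.018)))
    g=[k for k in blob(im,pb,green) if cv2.contourArea(k.astype(np.float32))>1.5]
    print(" green", [(np.round(k.mean(0),1),cv2.contourArea(k.astype(np.float32))) for k in g])
    print(" greenrect",rect(plane(n,np.vstack(g),.009)))
    k=blob(im,cb,red)[0];print(" red",k.mean(0),plane(n,k.mean(0),.066))
    # piston ring: bright blob near centre
    for k in blob(im,cb,lambda b,g,r:(g>100)):
        kf=k.astype(np.float32)
        if cv2.contourArea(kf)>20: print("  bright",k.mean(0).round(1),cv2.contourArea(kf),plane(n,k.mean(0),.05).round(4))
E
```

```text
top plate (array([583.9, 146.9]), array([114.5, 170.2]), 19.75)
 lining (array([ 497.5, -152.8]), array([ 52. , 111.5]), -16.75)
 green [(array([312.1, 197.5]), 27.375), (array([286.6, 190.7]), 26.5234375)]
 greenrect (array([ 497.3, -153. ]), array([ 45.6, 111.9]), -16.04)
 red [198.04052198 190.14903846] [[0.51168641 0.17936253]]
  bright [221.4 166.9] 344.8359375 [[0.5896 0.1042]]
  bright [188.1 175.6] 187.75 [[0.5637 0.2142]]
  bright [244.1 180.5] 68.3359375 [[0.542  0.0301]]
  bright [208.7 168.8] 66.40625 [[0.5844 0.1462]]
  bright [230.3 193.1] 60.3984375 [[0.5016 0.0761]]
  bright [219.9 164.7] 43.125 [[0.5973 0.109 ]]
  bright [197.9 173. ] 36.515625 [[0.5713 0.1819]]
  bright [238.  189.9] 31.4296875 [[0.5116 0.0509]]
  bright [221.8 193. ] 28.34375 [[0.5026 0.1041]]
  bright [221.1 140.5] 21.40625 [[0.6796 0.1041]]
  bright [245.2 198.7] 20.2734375 [[0.4818 0.0279]]
side plate (array([551.7, 142.8]), array([101.1, 173.6]), -4.74)
 lining (array([ 491.8, -154.9]), array([47.9, 86.7]), -15.98)
 green [(array([294.1, 255.3]), 51.71875), (array([278. , 229.6]), 10.6015625)]
 greenrect (array([ 500.5, -155.7]), array([ 42.8, 110.6]), -26.28)
 red [212.96780303 160.29608586] [[0.51419186 0.18881783]]
  bright [238.5 167.5] 4351.265625 [[0.5623 0.1272]]
```

Run:
```python
from h import *
t=cv2.imread("pics/top0.png");s=cv2.imread("pics/side0.png")
print("handle tri",tri([198.04,190.15],[212.97,160.3]))
print("ears tri",tri([312.1,197.5],[294.1,255.3]),tri([286.6,190.7],[278,229.6]))
print("piston tri",tri([208.7,168.8],[200+198/5,140+110/5]))
p=plane("side",[(208,172.5),(257,193.6),(273,172.4)],.008);print("side corners",p.round(4))
w=lambda b,g,r:(b>140)&(g>140)&(r>140)
k=np.vstack([k for k in blob(t,(172,138,248,202),w) if len(k)>60]);
print(cv2.boxPoints(cv2.minAreaRect((plane("top",k,.012)*1000).astype(np.float32))))
a=np.radians(19.75);Rm=np.array([[np.cos(a),-np.sin(a)],[np.sin(a),np.cos(a)]]);o=np.array([.584,.147])
pts=[[-.058,-.086,.012],[.058,-.086,.012],[.058,.086,.012],[-.058,.086,.012],[0,0,.05],[-.062,.054,.066],[0,.068,.066],[0,-.068,.066]]
W=[np.r_[o+Rm@p[:2],p[2]] for p in map(np.array,pts)]
for n in("top","side"):print(n,proj(n,W).round(1).tolist())
V=[]
for n,im,(x,y) in(("top",t,(170,140)),("side",s,(200,140))):
    c=cv2.resize(im[y:y+60,x:x+80],(400,300),interpolation=cv2.INTER_CUBIC)
    for i,q in enumerate(proj(n,W)):cv2.circle(c,tuple(int(v) for v in (q-[x,y]+.5)*5),3,[(0,255,255),(0,255,0)][i>3],-1)
    V.append(c)
cv2.imwrite("pics/chk.png",np.hstack(V))
```

```text
handle tri (array([0.5090583 , 0.17855221, 0.07564791]), [np.float64(0.0012882559349586997), np.float64(0.0012882559349588199)])
ears tri (array([ 0.48349007, -0.19460221,  0.00830739]), [np.float64(0.0019391286887243345), np.float64(0.001939128688724408)]) (array([ 0.50759386, -0.10904599,  0.01525351]), [np.float64(0.0023333147196126823), np.float64(0.0023333147196125527)])
piston tri (array([0.58430964, 0.14718524, 0.04672328]), [np.float64(0.0010554265711915393), np.float64(0.0010554265711915337)])
side corners [[0.5048 0.2099]
 [0.5584 0.0383]
 [0.6581 0.0758]]
[[501.29645  207.66002 ]
 [558.78644   47.514515]
 [666.53253   86.19389 ]
 [609.04254  246.3394  ]]
top [[239.7, 177.8], [227.6, 146.7], [180.2, 164.6], [191.9, 196.1], [208.5, 169.0], [198.8, 191.4], [188.3, 175.4], [227.3, 160.6]]
side [[255.2, 191.2], [273.1, 168.5], [226.8, 151.8], [207.0, 172.4], [239.9, 161.2], [213.5, 163.2], [220.8, 150.3], [259.3, 164.3]]
```

View pics/chk.png

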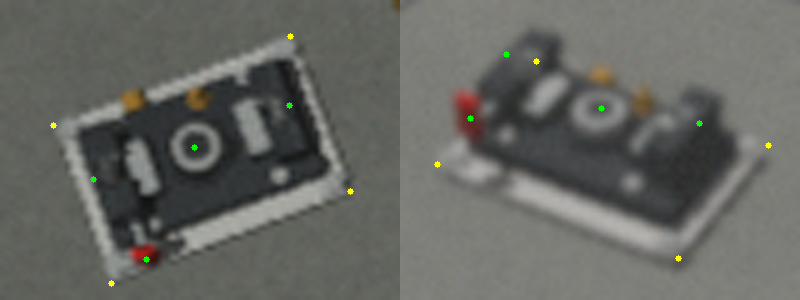

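```bash
cat > edge.py <<'E'
from h import *
from scipy.ndimage import map_coordinates
def edges(n,im,o,a,z=.012,hx=.058,hy=.086,span=.8,bg=105,fg=None):
    g=im.max(2).astype(float);c,s=np.cos(a),np.sin(a);Rm=np.array([[c,-s],[s,c]])
    out={}
    for name,ax,sg in(("+x",0,1),("-x",0,-1),("+y",1,1),("-y",1,-1)):
        h,l=(hx,hy) if ax==0 else(hy,hx);P=[]
        for t in np.linspace(-span,span,60)*l:
            d=np.linspace(-.012,.012,97)
            q=np.zeros((97,2));q[:,ax]=sg*(h+d);q[:,1-ax]=t
            uv=proj(n,np.c_[o+q@Rm.T,np.full(97,z)])
            v=map_coordinates(g,[uv[:,1],uv[:,0]],order=1)
            b=np.median(v[-12:]);m=v[:70].max()
            if m-b<35: continue
            i=np.where(v>(b+m)/2)[0][-1]
            if i<96:P.append((t,d[i]))
        P=np.array(P)
        if len(P)>10:
            for _ in range(3):
                k=np.polyfit(P[:,0],P[:,1],1);r=P[:,1]-np.polyval(k,P[:,0]);P=P[abs(r)<2*r.std()+1e-5]
            out[name]=(len(P),round(k[1]*1000,2),round(np.degrees(k[0])*(-sg if ax==0 else sg),2),round(r.std()*1000,2))
    return out
E
python3 - <<'E'
from edge import *
for n in("top","side"):
    im=cv2.imread(f"pics/{n}0.png")
    for k in edges(n,im,np.array([.584,.147]),np.radians(19.75)).items():print(n,k)
E
```

```text
top ('+x', (51, np.float64(-0.63), np.float64(-0.32), np.float64(0.46)))
top ('-x', (43, np.float64(-1.69), np.float64(-0.68), np.float64(0.71)))
top ('+y', (52, np.float64(-1.49), np.float64(-0.64), np.float64(0.42)))
top ('-y', (32, np.float64(0.08), np.float64(-0.83), np.float64(0.28)))
side ('-x', (48, np.float64(1.59), np.float64(-0.21), np.float64(0.28)))
```

```bash
cat > go.py <<'E'
import sys,numpy as np
from scipy.spatial.transform import Rotation as R
from bench import ctrl
def go(x,y,z,yaw):
    """mm, deg: print shift (cm) and turn (rad) in tool axes to TCP target, tool down, tool x at yaw"""
    s=ctrl.state();q=s["tool_rot"];r=R.from_quat([q[1],q[2],q[3],q[0]])
    a=np.radians(yaw);c,d=np.cos(a),np.sin(a)
    T=R.from_matrix(np.array([[c,d,0],[d,-c,0],[0,0,-1.]]))
    X=r.as_matrix()[:,0]
    print("t",round(s["time"],2),"tcp mm",(s["tcp_pos"]*1000).round(2),"yaw",round(np.degrees(np.arctan2(X[1],X[0])),2),"tilt",(r.as_matrix()[:2,2]).round(4),"F",s["wrist_force"].round(1),"M",s["ft_torque"].round(2),"w",round(s["width"]*1000,1))
    print("shift cm",r.inv().apply(np.array([x,y,z])/1000-s["tcp_pos"]).round(3)*100,"turn",(r.inv()*T).as_rotvec().round(4))
if __name__=="__main__":go(*map(float,sys.argv[1:]))
E
python3 go.py 497 -153 150 -16
```

```text
t 0.1 tcp mm [149.5  606.43 291.22] yaw 76.15 tilt [-0.0006 -0.0016] F [-1.   0.4 -0.4] M [-0.03 -0.    0.02] w 86.8
shift cm [-65.4  51.9  14.2] turn [1.2000e-03 1.5000e-03 1.6082e+00]
```

Call:
drive_tool([
  [0,-65.4,51.9,2,0,0,1.608],
  [0,-65.4,51.9,2,0,0,1.608],
  [0,-65.4,51.9,2,0,0,1.608],
  [0,-65.4,51.9,2,0,0,1.608],
  [0,-65.4,51.9,2,0,0,1.608],
], grip_force=60)

```text
time: 0.52
tcp_pos: [0.2363, 0.4155, 0.2865]
tool_rot: [0.001, 0.94, 0.342, -0.0]
wrist_force: [2.1, 0.1, -0.0]
width: 0.0872
```

```bash
python3 go.py 497 -153 150 -16
```

```text
t 0.52 tcp mm [236.28 415.47 286.52] yaw 40.03 tilt [-0.0004 -0.0016] F [ 2.1  0.1 -0. ] M [-0.13  0.02 -0.03] w 87.2
shift cm [-16.6  60.3  13.7] turn [1.500e-03 7.000e-04 9.779e-01]
```

Call:
drive_tool([
  [0,-16.6,60.3,5,0.001,0.001,0.978],
  [0,-16.6,60.3,5,0.001,0.001,0.978],
  [0,-16.6,60.3,5,0.001,0.001,0.978],
  [0,-16.6,60.3,5,0.001,0.001,0.978],
  [0,-16.6,60.3,5,0.001,0.001,0.978],
])

```text
time: 0.93
tcp_pos: [0.3225, 0.2267, 0.2704]
tool_rot: [0.0, 0.999, 0.037, 0.0]
wrist_force: [1.6, 0.4, 0.3]
width: 0.0873
```

```bash
python3 go.py 497 -153 150 -16
```

```text
t 0.93 tcp mm [322.54 226.66 270.37] yaw 4.21 tilt [ 0.0004 -0.0005] F [1.6 0.4 0.3] M [-0.12  0.02 -0.02] w 87.3
shift cm [14.6 39.1 12.1] turn [ 0.0004 -0.0005  0.3528]
```

Call:
drive_tool([
  [0,14.6,39.1,7,0,0,0.353],
  [0,14.6,39.1,7,0,0,0.353],
  [0,14.6,39.1,7,0,0,0.353],
  [0,14.6,39.1,7,0,0,0.353],
  [0,14.6,39.1,7,0,0,0.353],
])

```text
time: 1.35
tcp_pos: [0.4082, 0.0396, 0.2361]
tool_rot: [0.0, 0.99, -0.14, 0.001]
wrist_force: [0.4, 0.1, 0.9]
width: 0.0869
```

```bash
python3 go.py 497 -153 150 -16
```

```text
t 1.35 tcp mm [408.2   39.57 236.06] yaw -16.06 tilt [ 0.0011 -0.0004] F [0.4 0.1 0.9] M [-0.09  0.07 -0.01] w 86.9
shift cm [13.9 16.   8.6] turn [ 0.0001 -0.0011 -0.0011]
```

Call:
drive_tool([
  [0,13.9,16,8.6,0,-0.001,-0.001],
  [0,13.9,16,8.6,0,-0.001,-0.001],
  [0,13.9,16,8.6,0,-0.001,-0.001],
  [0,13.9,16,8.6,0,-0.001,-0.001],
  [0,13.9,16,8.6,0,-0.001,-0.001],
])

```text
time: 1.77
tcp_pos: [0.4891, -0.1358, 0.1574]
tool_rot: [-0.0, 0.99, -0.139, -0.0]
wrist_force: [0.8, 0.7, 0.3]
width: 0.0874
```

```bash
python3 go.py 497 -153 100 -16
```

```text
t 1.77 tcp mm [ 489.06 -135.84  157.43] yaw -16.04 tilt [-0.0002  0.0001] F [0.8 0.7 0.3] M [-0.1   0.06  0.  ] w 87.4
shift cm [1.2 1.4 5.7] turn [-0.0001  0.0002 -0.0007]
```

Call:
drive_tool([
  [0,1.2,1.4,2.7,0,0,0],
  [0,1.2,1.4,5.4,0,0,0],
  [0,1.2,1.4,5.7,0,0,0],
  [0,1.2,1.4,6.5,0,0,0],
  [0,1.2,1.4,7.5,0,0,0],
])

```text
time: 2.18
tcp_pos: [0.4973, -0.1524, 0.0831]
tool_rot: [0.0, 0.99, -0.139, 0.001]
wrist_force: [0.1, 0.6, 0.0]
width: 0.0867
```

```bash
python3 go.py 497 -153 75 -16
python3 - <<'E'
from h import *
im=[]
for n,(x,y) in(("top",(260,160)),("side",(250,200))):
    c=eyes.snapshot(n)[:,:,::-1].copy();cv2.imwrite(f"pics/{n}1.png",c);im.append(cv2.resize(c[y:y+75,x:x+80],(400,375),interpolation=cv2.INTER_CUBIC))
cv2.imwrite("pics/g1.png",np.hstack(im))
E
```

```text
t 2.18 tcp mm [ 497.3  -152.37   83.05] yaw -16.0 tilt [ 0.0012 -0.0004] F [0.1 0.6 0. ] M [-0.1   0.07 -0.02] w 86.7
shift cm [-0.   0.1  0.8] turn [ 0.0001 -0.0013 -0.0001]
```

View pics/g1.png

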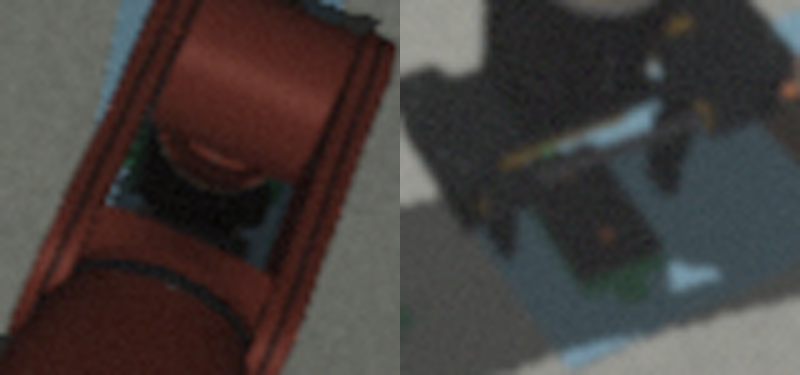

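The side crop shows the pad between the two fingers, tips at about (505,240) and (665,180), and the mid-length plausible. Descend and close.

Call:
drive_tool([
  [0,0,0.05,0.5,0,-0.001,0],
  [0,0,0.05,0.8,0,-0.001,0],
  [255,0,0.05,0.8,0,-0.001,0],
  [255,0,0.05,0.8,0,-0.001,0],
  [255,0,0.05,0.8,0,-0.001,0],
], grip_force=60)

```text
time: 2.7
tcp_pos: [0.4964, -0.1521, 0.0745]
tool_rot: [-0.0, 0.99, -0.139, -0.001]
wrist_force: [-0.6, 0.6, 0.8]
width: 0.0742
```

Call:
drive_tool([
  [255,0,0,0,0,0,0],
  [255,0,0,0,0,0,0],
  [255,0,0,0,0,0,0],
  [255,0,0,0,0,0,0],
  [255,0,0,0,0,0,0],
])

```text
time: 3.12
tcp_pos: [0.4967, -0.1523, 0.0747]
tool_rot: [-0.0, 0.99, -0.139, -0.0]
wrist_force: [1.0, -0.1, 0.4]
width: 0.0473
```

```bash
python3 go.py 497 -153 190 -16
```

```text
t 3.12 tcp mm [ 496.72 -152.29   74.66] yaw -15.97 tilt [-0.0005  0.0003] F [ 1.  -0.1  0.4] M [-0.1  -0.09  0.07] w 47.3
shift cm [  0.    0.1 -11.5] turn [-0.0001  0.0006  0.0006]
```

Call:
drive_tool([
  [255,0,0,-1.5,0,0,0],
  [255,0,0,-5,0,0,0],
  [255,0,0,-9,0,0,0],
  [255,0,0,-11.5,0,0,0],
  [255,0,0,-11.5,0,0,0],
])

```text
time: 3.53
tcp_pos: [0.4998, -0.1537, 0.1958]
tool_rot: [0.001, 0.99, -0.139, 0.005]
wrist_force: [1.3, -1.1, -2.9]
width: 0.048
```

```bash
python3 go.py 584.6 146.5 190 19.3
```

```text
t 3.53 tcp mm [ 499.81 -153.72  195.79] yaw -15.96 tilt [ 0.0085 -0.0041] F [ 1.3 -1.1 -2.9] M [-0.14 -0.04  0.02] w 48.0
shift cm [ -0.1 -31.2   0.5] turn [ 0.0044 -0.0085 -0.6154]
```

Call:
drive_tool([
  [255,0,-31.2,0.5,0.004,-0.008,-0.615],
  [255,0,-31.2,0.5,0.004,-0.008,-0.615],
  [255,0,-31.2,0.5,0.004,-0.008,-0.615],
  [255,0,-31.2,0.5,0.004,-0.008,-0.615],
  [255,0,-31.2,0.5,0.004,-0.008,-0.615],
])

```text
time: 3.95
tcp_pos: [0.5552, 0.0491, 0.1881]
tool_rot: [-0.0, 0.985, 0.17, -0.001]
wrist_force: [2.0, 0.1, -2.6]
width: 0.0472
```

```bash
python3 go.py 584.6 146.5 190 19.3
```

```text
t 3.95 tcp mm [555.22  49.14 188.07] yaw 19.59 tilt [-0.0025 -0.0003] F [ 2.   0.1 -2.6] M [-0.15 -0.08 -0.02] w 47.2
shift cm [ 6.  -8.2 -0.2] turn [-0.0006  0.0024  0.0051]
```

Call:
drive_tool([
  [255,6,-8.2,1,0,0.002,0.005],
  [255,6,-8.2,2,0,0.002,0.005],
  [255,6,-8.2,2.8,0,0.002,0.005],
  [255,6,-8.2,2.8,0,0.002,0.005],
  [255,6,-8.2,2.8,0,0.002,0.005],
])

```text
time: 4.37
tcp_pos: [0.5821, 0.1476, 0.1566]
tool_rot: [-0.0, 0.986, 0.169, -0.003]
wrist_force: [-0.7, -0.7, -2.7]
width: 0.0475
```

Call:
drive_tool([
  [255,0,0,0,0,0,0],
  [255,0,0,0,0,0,0],
  [255,0,0,0,0,0,0],
  [255,0,0,0,0,0,0],
  [255,0,0,0,0,0,0],
])

```text
time: 4.78
tcp_pos: [0.5824, 0.1468, 0.1571]
tool_rot: [-0.0, 0.986, 0.168, -0.003]
wrist_force: [-0.9, -1.0, -3.3]
width: 0.0473
```

```bash
python3 go.py 584.6 146.5 160 19.3
python3 - <<'E'
from h import *
im=[]
for n,(x,y) in(("top",(170,130)),("side",(195,120))):
    c=eyes.snapshot(n)[:,:,::-1].copy();cv2.imwrite(f"pics/{n}2.png",c);im.append(cv2.resize(c[y:y+75,x:x+80],(400,375),interpolation=cv2.INTER_CUBIC))
cv2.imwrite("pics/g2.png",np.hstack(im))
E
```

```text
t 4.78 tcp mm [582.4  146.77 157.08] yaw 19.4 tilt [-0.0056 -0.0006] F [-0.9 -1.  -3.3] M [-0.08  0.03 -0.03] w 47.3
shift cm [ 0.2  0.1 -0.3] turn [-0.0013  0.0055  0.0017]
```

View pics/g2.png

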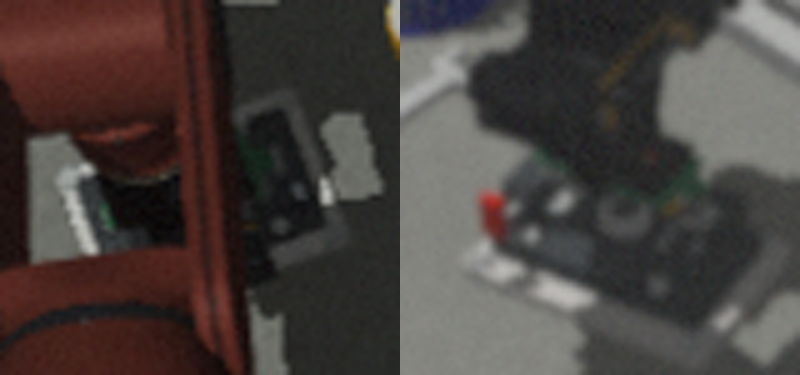

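Run:
```python
from h import *
a=np.radians(19.35);ex=np.array([np.cos(a),np.sin(a)]);ey=np.array([-np.sin(a),np.cos(a)]);tcp=np.array([.5824,.1468])
green=lambda b,g,r:(g-r>14)&(g-b>5)
for n,box in(("top",(180,150,240,185)),("side",(215,145,262,168))):
    im=cv2.imread(f"pics/{n}2.png")
    for k in blob(im,box,green):
        A=cv2.contourArea(k.astype(np.float32))
        if A<1.5:continue
        for z in(.0854,.0914):
            p=(plane(n,k,z)-tcp)*1000;x=p@ex;y=p@ey
            print(n,round(A,1),k.mean(0).round(1),z,"x",x.min().round(1),x.max().round(1),"y",y.min().round(1),y.max().round(1))
```

```text
top 9.6 [190.9 172.8] 0.0854 x -7.7 10.6 y 51.4 58.7
top 9.6 [190.9 172.8] 0.0914 x -9.1 9.1 y 50.8 58.1
top 3.3 [222.3 162.2] 0.0854 x -4.7 2.7 y -56.0 -46.0
top 3.3 [222.3 162.2] 0.0914 x -6.1 1.3 y -56.0 -46.1
top 2.5 [220.5 160.6] 0.0854 x 2.1 8.3 y -52.4 -43.2
top 2.5 [220.5 160.6] 0.0914 x 0.7 6.8 y -52.4 -43.3
side 9.8 [252.2 155.6] 0.0854 x -3.9 21.1 y -51.0 -34.8
side 9.8 [252.2 155.6] 0.0914 x -10.1 14.7 y -54.6 -38.6
side 2.2 [222.9 150.9] 0.0854 x -21.1 -14.4 y 41.6 51.4
side 2.2 [222.9 150.9] 0.0914 x -27.1 -20.5 y 37.3 47.0
```

```bash
python3 go.py 584.9 145.6 145 19.3
```

```text
t 4.88 tcp mm [582.4  147.06 157.05] yaw 19.42 tilt [-0.0056 -0.0006] F [ 0.2 -0.  -3.9] M [-0.11  0.01  0.01] w 47.6
shift cm [0.2 0.2 1.2] turn [-0.0013  0.0055  0.0021]
```

Call:
drive_tool([
  [255,0.2,0.22,0.2,-0.001,0.0055,0.002],
  [255,0.2,0.22,0.5,-0.001,0.0055,0.002],
  [255,0.2,0.22,0.8,-0.001,0.0055,0.002],
  [255,0.2,0.22,1.1,-0.001,0.0055,0.002],
  [255,0.2,0.22,1.2,-0.001,0.0055,0.002],
])

```text
time: 5.3
tcp_pos: [0.5844, 0.1456, 0.1441]
tool_rot: [-0.0, 0.986, 0.168, -0.001]
wrist_force: [-1.3, 0.6, -3.7]
width: 0.0474
```

```bash
python3 go.py 584.9 145.6 138 19.3
```

```text
t 5.3 tcp mm [584.42 145.64 144.05] yaw 19.31 tilt [-0.0015  0.0002] F [-1.3  0.6 -3.7] M [-0.03  0.03 -0.01] w 47.4
shift cm [0.  0.  0.6] turn [-0.0007  0.0014  0.0002]
```

Call:
drive_tool([
  [255,0.04,0,0.15,-0.0005,0.0014,0],
  [255,0.04,0,0.3,-0.0005,0.0014,0],
  [255,0.04,0,0.45,-0.0005,0.0014,0],
  [255,0.04,0,0.6,-0.0005,0.0014,0],
  [255,0.04,0,0.7,-0.0005,0.0014,0],
])

```text
time: 5.72
tcp_pos: [0.5847, 0.1458, 0.1368]
tool_rot: [-0.0, 0.986, 0.168, -0.0]
wrist_force: [-0.6, 0.0, -3.2]
width: 0.0473
```

```bash
python3 go.py 584.9 145.6 135 19.3
```

```text
t 5.72 tcp mm [584.72 145.8  136.83] yaw 19.31 tilt [-0.0003  0.0002] F [-0.6  0.  -3.2] M [-0.02  0.01  0.  ] w 47.3
shift cm [0.  0.  0.2] turn [-0.0002  0.0002  0.0002]
```

Call:
drive_tool([
  [255,0,0,0.05,0,0,0],
  [255,0,0,0.1,0,0,0],
  [255,0,0,0.15,0,0,0],
  [255,0,0,0.2,0,0,0],
  [255,0,0,0.25,0,0,0],
])

```text
time: 6.13
tcp_pos: [0.5849, 0.1461, 0.1347]
tool_rot: [-0.0, 0.986, 0.168, 0.0]
wrist_force: [-0.8, 2.2, 0.8]
width: 0.0476
```

```bash
python3 go.py 584.9 145.6 135 19.3
```

```text
t 6.13 tcp mm [584.92 146.06 134.74] yaw 19.32 tilt [0.0004 0.0005] F [-0.8  2.2  0.8] M [0.1  0.16 0.01] w 47.6
shift cm [-0.  0. -0.] turn [-0.0004 -0.0006  0.0003]
```

Call:
drive_tool([
  [255,0,-0.04,0.03,0,0,0],
  [255,0,-0.04,0.07,0,0,0],
  [255,0,-0.04,0.11,0,0,0],
  [255,0,-0.04,0.15,0,0,0],
  [255,0,-0.04,0.2,0,0,0],
])

```text
time: 6.55
tcp_pos: [0.585, 0.1466, 0.133]
tool_rot: [-0.0, 0.986, 0.168, 0.0]
wrist_force: [-0.9, 1.6, 0.8]
width: 0.0476
```

```bash
python3 go.py 584.9 145.6 135 19.3
```

```text
t 6.55 tcp mm [584.95 146.63 133.03] yaw 19.32 tilt [0.0008 0.0009] F [-0.9  1.6  0.8] M [0.13 0.13 0.01] w 47.6
shift cm [-0.   0.1 -0.2] turn [-0.0006 -0.0011  0.0003]
```

Call:
drive_tool([
  [255,0,-0.03,0.04,-0.0006,-0.001,0],
  [255,0,-0.03,0.08,-0.0006,-0.001,0],
  [255,0,-0.03,0.12,-0.0006,-0.001,0],
  [255,0,-0.03,0.16,-0.0006,-0.001,0],
  [255,0,-0.03,0.2,-0.0006,-0.001,0],
])

```text
time: 6.97
tcp_pos: [0.5853, 0.1468, 0.1316]
tool_rot: [0.0, 0.986, 0.168, 0.001]
wrist_force: [-1.6, 0.2, 4.5]
width: 0.0471
```

```bash
python3 go.py 584.9 145.6 135 19.3
```

```text
t 6.97 tcp mm [585.27 146.85 131.61] yaw 19.31 tilt [ 0.0011 -0.    ] F [-1.6  0.2  4.5] M [-0.06  0.27  0.  ] w 47.1
shift cm [-0.1  0.1 -0.3] turn [ 0.0004 -0.001   0.0002]
```

Call:
drive_tool([
  [255,-0.03,0,0.04,0.0004,-0.001,0],
  [255,-0.03,0,0.08,0.0004,-0.001,0],
  [255,-0.03,0,0.12,0.0004,-0.001,0],
  [255,-0.03,0,0.16,0.0004,-0.001,0],
  [255,-0.03,0,0.2,0.0004,-0.001,0],
])

```text
time: 7.38
tcp_pos: [0.5855, 0.1467, 0.1304]
tool_rot: [0.0, 0.986, 0.168, 0.001]
wrist_force: [-3.0, 0.3, 8.6]
width: 0.0474
```

```bash
python3 go.py 584.9 145.6 135 19.3
```

```text
t 7.38 tcp mm [585.45 146.71 130.38] yaw 19.31 tilt [ 0.001 -0.   ] F [-3.   0.3  8.6] M [-0.1   0.37 -0.04] w 47.4
shift cm [-0.1  0.1 -0.5] turn [ 0.0004 -0.001   0.0002]
```

Call:
drive_tool([
  [255,-0.08,0,0.02,0.0004,-0.001,0],
  [255,-0.08,0,0.05,0.0004,-0.001,0],
  [255,-0.08,0,0.1,0.0004,-0.001,0],
  [255,-0.08,0,0.15,0.0004,-0.001,0],
  [255,-0.08,0,0.2,0.0004,-0.001,0],
])

```text
time: 7.8
tcp_pos: [0.5854, 0.1466, 0.1294]
tool_rot: [0.0, 0.986, 0.168, 0.001]
wrist_force: [-0.8, 1.2, 8.4]
width: 0.0474
```

```bash
python3 go.py 584.9 145.6 135 19.3
```

```text
t 7.8 tcp mm [585.43 146.55 129.41] yaw 19.31 tilt [0.0017 0.0002] F [-0.8  1.2  8.4] M [-0.05  0.15 -0.07] w 47.4
shift cm [-0.1  0.1 -0.6] turn [ 0.0003 -0.0017  0.0002]
```

Call:
drive_tool([
  [255,-0.06,-0.02,0.06,0.0003,-0.002,0],
  [255,-0.06,-0.02,0.12,0.0003,-0.002,0],
  [255,-0.06,-0.02,0.18,0.0003,-0.002,0],
  [255,-0.06,-0.02,0.24,0.0003,-0.002,0],
  [255,-0.06,-0.02,0.3,0.0003,-0.002,0],
])

```text
time: 8.22
tcp_pos: [0.5856, 0.1466, 0.1286]
tool_rot: [0.0, 0.986, 0.168, 0.001]
wrist_force: [-6.7, -0.1, 20.4]
width: 0.0477
```

```bash
python3 go.py 584.9 145.6 135 19.3
```

```text
t 8.22 tcp mm [585.55 146.6  128.64] yaw 19.32 tilt [ 0.0011 -0.0001] F [-6.7 -0.1 20.4] M [-0.15  1.23 -0.08] w 47.7
shift cm [-0.1  0.1 -0.6] turn [ 0.0005 -0.001   0.0003]
```

Call:
drive_tool([
  [255,-0.1,0,0,0.0005,-0.001,0],
  [255,-0.1,0,0,0.0005,-0.001,0],
  [255,-0.1,0,0,0.0005,-0.001,0],
  [255,-0.1,0,0,0.0005,-0.001,0],
  [255,-0.1,0,0,0.0005,-0.001,0],
])

```text
time: 8.63
tcp_pos: [0.5852, 0.1464, 0.1291]
tool_rot: [-0.0, 0.986, 0.168, 0.001]
wrist_force: [0.6, 2.6, 6.1]
width: 0.0478
```

```bash
python3 go.py 584.9 145.6 135 19.3
```

```text
t 8.63 tcp mm [585.16 146.44 129.14] yaw 19.32 tilt [0.0013 0.0003] F [0.6 2.6 6.1] M [ 0.28 -0.04  0.03] w 47.8
shift cm [-0.1  0.1 -0.6] turn [ 0.0001 -0.0014  0.0004]
```

Call:
drive_tool([
  [255,-0.04,-0.02,0.06,0.0001,-0.002,0],
  [255,-0.06,-0.02,0.13,0.0001,-0.002,0],
  [255,-0.08,-0.02,0.2,0.0001,-0.002,0],
  [255,-0.1,-0.02,0.27,0.0001,-0.002,0],
  [255,-0.12,-0.02,0.33,0.0001,-0.002,0],
])

```text
time: 9.05
tcp_pos: [0.5853, 0.1464, 0.1284]
tool_rot: [0.0, 0.986, 0.168, 0.001]
wrist_force: [-1.2, 0.9, 1.3]
width: 0.0476
```

```bash
python3 go.py 584.9 145.6 135 19.3
```

```text
t 9.05 tcp mm [585.33 146.38 128.4 ] yaw 19.32 tilt [0.0024 0.    ] F [-1.2  0.9  1.3] M [ 0.01  0.22 -0.09] w 47.6
shift cm [-0.1  0.1 -0.7] turn [ 0.0008 -0.0023  0.0003]
```

Call:
drive_tool([
  [255,-0.05,-0.02,0.08,0.0008,-0.003,0],
  [255,-0.06,-0.02,0.14,0.0008,-0.003,0],
  [255,-0.07,-0.02,0.2,0.0008,-0.003,0],
  [255,-0.08,-0.02,0.26,0.0008,-0.003,0],
  [255,-0.09,-0.02,0.32,0.0008,-0.003,0],
])

```text
time: 9.47
tcp_pos: [0.5853, 0.1463, 0.1265]
tool_rot: [0.0, 0.986, 0.168, 0.001]
wrist_force: [-1.7, 2.6, 13.1]
width: 0.047
```

```bash
python3 go.py 584.9 145.6 135 19.3
```

```text
t 9.47 tcp mm [585.33 146.31 126.5 ] yaw 19.34 tilt [ 0.0014 -0.0005] F [-1.7  2.6 13.1] M [-0.45  0.07 -0.  ] w 47.0
shift cm [-0.1  0.1 -0.9] turn [ 0.0009 -0.0012  0.0008]
```

Call:
drive_tool([
  [255,-0.05,-0.04,0.06,0.0009,-0.002,0.0005],
  [255,-0.05,-0.04,0.1,0.0009,-0.002,0.0005],
  [255,-0.06,-0.04,0.15,0.0009,-0.002,0.0005],
  [255,-0.07,-0.04,0.2,0.0009,-0.002,0.0005],
  [255,-0.08,-0.04,0.26,0.0009,-0.002,0.0005],
])

```text
time: 9.88
tcp_pos: [0.5854, 0.1464, 0.1253]
tool_rot: [0.0, 0.986, 0.168, 0.001]
wrist_force: [-1.3, 1.9, 11.2]
width: 0.0473
```

```bash
python3 go.py 584.9 145.6 135 19.3
```

```text
t 9.88 tcp mm [585.37 146.43 125.3 ] yaw 19.32 tilt [ 0.0014 -0.0005] F [-1.3  1.9 11.2] M [-0.32  0.02 -0.05] w 47.3
shift cm [-0.1  0.1 -1. ] turn [ 0.001  -0.0011  0.0004]
```

Call:
drive_tool([
  [255,-0.05,-0.04,0.06,0.0009,-0.002,0.0005],
  [255,-0.05,-0.04,0.1,0.0009,-0.002,0.0005],
  [255,-0.06,-0.04,0.15,0.0009,-0.002,0.0005],
  [255,-0.07,-0.04,0.2,0.0009,-0.002,0.0005],
  [255,-0.08,-0.04,0.26,0.0009,-0.002,0.0005],
])

```text
time: 10.3
tcp_pos: [0.5854, 0.1466, 0.1241]
tool_rot: [0.0, 0.986, 0.168, 0.001]
wrist_force: [-0.9, 2.5, 12.1]
width: 0.0473
```

```bash
python3 go.py 584.9 145.6 135 19.3
```

```text
t 10.3 tcp mm [585.43 146.59 124.11] yaw 19.31 tilt [ 0.0014 -0.0006] F [-0.9  2.5 12.1] M [-0.34 -0.04 -0.05] w 47.3
shift cm [-0.1  0.1 -1.1] turn [ 0.001  -0.0011  0.0001]
```

Call:
drive_tool([
  [255,-0.05,-0.03,0.06,0.0009,-0.002,0.0005],
  [255,-0.05,-0.03,0.1,0.0009,-0.002,0.0005],
  [255,-0.06,-0.03,0.15,0.0009,-0.002,0.0005],
  [255,-0.07,-0.03,0.2,0.0009,-0.002,0.0005],
  [255,-0.08,-0.03,0.25,0.0009,-0.002,0.0005],
])

```text
time: 10.72
tcp_pos: [0.5854, 0.1467, 0.1229]
tool_rot: [0.0, 0.986, 0.168, 0.0]
wrist_force: [-1.3, 2.3, 10.8]
width: 0.0471
```

```bash
python3 go.py 584.9 145.6 135 19.3
```

```text
t 10.72 tcp mm [585.4  146.67 122.9 ] yaw 19.3 tilt [ 0.0011 -0.0006] F [-1.3  2.3 10.8] M [-0.27  0.   -0.01] w 47.1
shift cm [-0.1  0.1 -1.2] turn [ 0.0009 -0.0008 -0.0001]
```

Call:
drive_tool([
  [255,-0.05,-0.03,0.06,0.0009,-0.002,0],
  [255,-0.05,-0.03,0.1,0.0009,-0.002,0],
  [255,-0.06,-0.03,0.15,0.0009,-0.002,0],
  [255,-0.07,-0.03,0.2,0.0009,-0.002,0],
  [255,-0.08,-0.03,0.25,0.0009,-0.002,0],
])

```text
time: 11.13
tcp_pos: [0.5854, 0.1468, 0.1225]
tool_rot: [0.0, 0.986, 0.168, 0.0]
wrist_force: [-4.4, 1.7, 19.6]
width: 0.0469
```

```bash
python3 go.py 584.9 145.6 135 19.3
```

```text
t 11.13 tcp mm [585.41 146.85 122.54] yaw 19.32 tilt [ 0.0007 -0.0005] F [-4.4  1.7 19.6] M [-0.36  0.76 -0.05] w 46.9
shift cm [-0.1  0.1 -1.2] turn [ 0.0007 -0.0004  0.0003]
```

Call:
drive_tool([
  [255,-0.09,-0.02,0.18,0.0007,-0.001,0],
  [255,-0.1,-0.02,0.21,0.0007,-0.001,0],
  [255,-0.11,-0.02,0.24,0.0007,-0.001,0],
  [255,-0.12,-0.02,0.27,0.0007,-0.001,0],
  [255,-0.12,-0.02,0.29,0.0007,-0.001,0],
])

```text
time: 11.55
tcp_pos: [0.5853, 0.1468, 0.1225]
tool_rot: [0.0, 0.986, 0.168, 0.001]
wrist_force: [-5.4, 1.5, 21.6]
width: 0.0473
```

```bash
python3 go.py 584.9 145.6 135 19.3
```

```text
t 11.55 tcp mm [585.33 146.83 122.45] yaw 19.34 tilt [ 0.0019 -0.0004] F [-5.4  1.5 21.6] M [-0.43  0.89  0.01] w 47.3
shift cm [-0.1  0.1 -1.3] turn [ 0.001  -0.0017  0.0008]
```

Call:
drive_tool([
  [255,-0.16,-0.02,0.2,0.001,-0.002,0],
  [255,-0.17,-0.02,0.23,0.001,-0.002,0],
  [255,-0.18,-0.02,0.26,0.001,-0.002,0],
  [255,-0.18,-0.02,0.29,0.001,-0.002,0],
  [255,-0.18,-0.02,0.31,0.001,-0.002,0],
])

```text
time: 11.97
tcp_pos: [0.5852, 0.1466, 0.1212]
tool_rot: [0.0, 0.986, 0.168, 0.002]
wrist_force: [0.2, 0.6, 11.9]
width: 0.0475
```

```bash
python3 go.py 584.9 145.6 135 19.3
```

```text
t 11.97 tcp mm [585.19 146.59 121.2 ] yaw 19.34 tilt [0.0037 0.0005] F [ 0.2  0.6 11.9] M [ 0.41 -0.02 -0.02] w 47.5
shift cm [-0.1  0.1 -1.4] turn [ 0.0008 -0.0036  0.0006]
```

Call:
drive_tool([
  [255,-0.13,-0.03,0.15,0.0008,-0.005,0],
  [255,-0.14,-0.03,0.18,0.0008,-0.005,0],
  [255,-0.14,-0.03,0.21,0.0008,-0.005,0],
  [255,-0.15,-0.03,0.24,0.0008,-0.005,0],
  [255,-0.15,-0.03,0.27,0.0008,-0.005,0],
])

```text
time: 12.38
tcp_pos: [0.5853, 0.1467, 0.1205]
tool_rot: [0.0, 0.986, 0.168, 0.001]
wrist_force: [0.4, 1.1, 14.7]
width: 0.047
```

```bash
python3 go.py 584.9 145.6 135 19.3
```

```text
t 12.38 tcp mm [585.28 146.67 120.52] yaw 19.32 tilt [0.0023 0.0004] F [ 0.4  1.1 14.7] M [ 0.33  0.18 -0.03] w 47.0
shift cm [-0.1  0.1 -1.4] turn [ 0.0004 -0.0023  0.0003]
```

Call:
drive_tool([
  [255,-0.13,-0.03,0.17,0.0004,-0.004,0],
  [255,-0.14,-0.03,0.2,0.0004,-0.004,0],
  [255,-0.14,-0.03,0.23,0.0004,-0.004,0],
  [255,-0.15,-0.03,0.26,0.0004,-0.004,0],
  [255,-0.15,-0.03,0.28,0.0004,-0.004,0],
])

```text
time: 12.8
tcp_pos: [0.5853, 0.1467, 0.12]
tool_rot: [0.0, 0.986, 0.168, 0.001]
wrist_force: [-1.7, 1.0, 15.2]
width: 0.0473
```

```bash
python3 go.py 584.9 145.6 135 19.3
```

```text
t 12.8 tcp mm [585.33 146.69 120.05] yaw 19.31 tilt [0.0019 0.    ] F [-1.7  1.  15.2] M [0.21 0.38 0.04] w 47.3
shift cm [-0.1  0.1 -1.5] turn [ 0.0006 -0.0018  0.0002]
```

Call:
drive_tool([
  [255,-0.16,-0.02,0.2,0.0006,-0.004,0],
  [255,-0.17,-0.02,0.23,0.0006,-0.004,0],
  [255,-0.17,-0.02,0.26,0.0006,-0.004,0],
  [255,-0.17,-0.02,0.28,0.0006,-0.004,0],
  [255,-0.17,-0.02,0.3,0.0006,-0.004,0],
])

```text
time: 13.22
tcp_pos: [0.5854, 0.1466, 0.1198]
tool_rot: [0.0, 0.986, 0.168, 0.001]
wrist_force: [-3.1, 2.0, 19.6]
width: 0.0476
```

```bash
python3 go.py 584.9 145.6 135 19.3
```

```text
t 13.22 tcp mm [585.39 146.64 119.81] yaw 19.31 tilt [0.0018 0.    ] F [-3.1  2.  19.6] M [0.31 0.49 0.08] w 47.6
shift cm [-0.1  0.1 -1.5] turn [ 0.0006 -0.0017  0.0002]
```

Call:
drive_tool([
  [255,-0.24,-0.03,0.22,0.0006,-0.004,0],
  [255,-0.25,-0.03,0.25,0.0006,-0.004,0],
  [255,-0.25,-0.03,0.28,0.0006,-0.004,0],
  [255,-0.25,-0.03,0.3,0.0006,-0.004,0],
  [255,-0.25,-0.03,0.32,0.0006,-0.004,0],
])

```text
time: 13.63
tcp_pos: [0.5853, 0.1466, 0.1198]
tool_rot: [0.0, 0.986, 0.168, 0.002]
wrist_force: [-1.3, 1.4, 18.6]
width: 0.0472
```

```bash
python3 go.py 584.9 145.6 135 19.3
```

```text
t 13.63 tcp mm [585.28 146.59 119.79] yaw 19.31 tilt [0.0033 0.0004] F [-1.3  1.4 18.6] M [0.46 0.32 0.09] w 47.2
shift cm [-0.1  0.1 -1.5] turn [ 0.0007 -0.0033  0.0001]
```

Call:
drive_tool([
  [255,-0.2,-0.03,0.28,0.0007,-0.005,0],
  [255,-0.2,-0.03,0.31,0.0007,-0.005,0],
  [255,-0.2,-0.03,0.34,0.0007,-0.005,0],
  [255,-0.2,-0.03,0.37,0.0007,-0.005,0],
  [255,-0.2,-0.03,0.38,0.0007,-0.005,0],
])

```text
time: 14.05
tcp_pos: [0.5853, 0.1465, 0.1194]
tool_rot: [0.0, 0.986, 0.168, 0.001]
wrist_force: [-3.6, 0.7, 21.7]
width: 0.0471
```

```bash
python3 go.py 584.9 145.6 135 19.3
```

```text
t 14.05 tcp mm [585.33 146.55 119.42] yaw 19.3 tilt [0.0028 0.0003] F [-3.6  0.7 21.7] M [0.37 0.77 0.07] w 47.1
shift cm [-0.1  0.1 -1.6] turn [ 0.0007 -0.0028  0.0001]
```

Call:
drive_tool([
  [255,-0.24,-0.04,0.3,0.0007,-0.005,0],
  [255,-0.25,-0.04,0.33,0.0007,-0.005,0],
  [255,-0.25,-0.04,0.35,0.0007,-0.005,0],
  [255,-0.25,-0.04,0.37,0.0007,-0.005,0],
  [255,-0.25,-0.04,0.39,0.0007,-0.005,0],
])

```text
time: 14.47
tcp_pos: [0.5853, 0.1465, 0.1194]
tool_rot: [0.0, 0.986, 0.168, 0.002]
wrist_force: [-2.7, 0.8, 23.8]
width: 0.0476
```

```bash
python3 go.py 584.9 145.6 135 19.3
```

```text
t 14.47 tcp mm [585.32 146.54 119.37] yaw 19.3 tilt [0.0035 0.0004] F [-2.7  0.8 23.8] M [0.54 0.73 0.14] w 47.6
shift cm [-0.1  0.1 -1.6] turn [ 0.0008 -0.0034 -0.    ]
```

Call:
drive_tool([
  [255,-0.22,-0.03,0.39,0.0008,-0.005,0],
  [255,-0.22,-0.03,0.39,0.0008,-0.005,0],
  [255,-0.22,-0.03,0.39,0.0008,-0.005,0],
  [255,-0.22,-0.03,0.39,0.0008,-0.005,0],
  [255,-0.22,-0.03,0.39,0.0008,-0.005,0],
])

```text
time: 14.88
tcp_pos: [0.5853, 0.1465, 0.1193]
tool_rot: [0.0, 0.986, 0.168, 0.002]
wrist_force: [-3.1, 0.4, 22.8]
width: 0.047
```

```bash
python3 go.py 584.9 145.6 135 19.3;  python3 - <<'E'
from h import *
c=eyes.snapshot("side")[:,:,::-1].copy();cv2.imwrite("pics/side3.png",c)
cv2.imwrite("pics/g3.png",cv2.resize(c[130:205,195:295],(800,600),interpolation=cv2.INTER_CUBIC))
from bench import ctrl
print(ctrl.state()["wrist_force"],ctrl.state()["tcp_pos"])
E
```

```text
t 14.88 tcp mm [585.32 146.52 119.26] yaw 19.3 tilt [0.0034 0.0005] F [-3.1  0.4 22.8] M [0.49 0.84 0.07] w 47.0
shift cm [-0.1  0.1 -1.6] turn [ 0.0007 -0.0033 -0.    ]
[-3.10533622  0.96990322 23.30511818] [0.58531061 0.14651384 0.11923862]
```

View pics/g3.png

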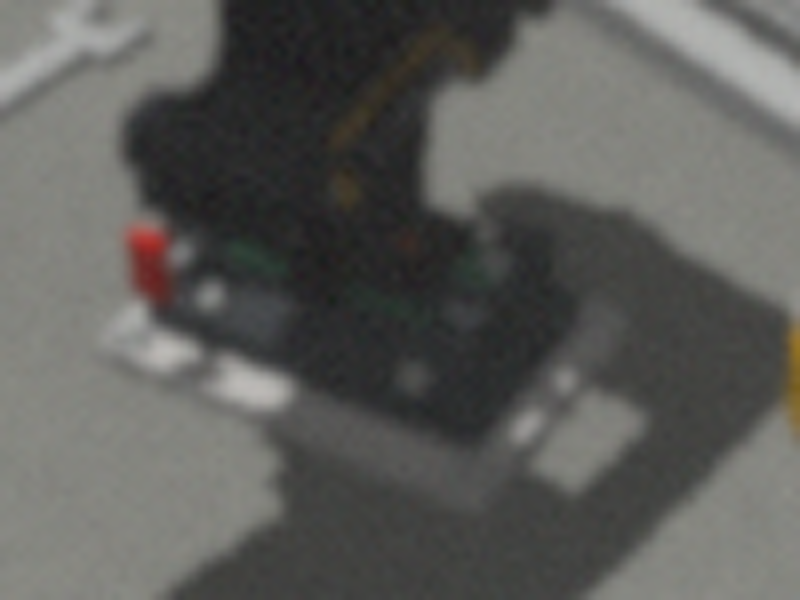

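The crop shows the pad's green side edge running from (227,162) to (244,168) with the fingers between. I'll cast those pixels onto the pad's vertical -x face to read its height and level.

```bash
cat > lev.py <<'E'
from h import *
import sys
def lev(png,cx=.58515,cy=.14665,a=19.3,X=-24):
    im=cv2.imread(png).astype(int);g=im[...,1]-im[...,[0,2]].max(2)
    a=np.radians(a);ex=np.array([np.cos(a),np.sin(a),0]);ey=np.array([-ex[1],ex[0],0]);o=np.array([cx,cy,0])
    for u in range(219,258):
        w=np.clip(g[150:178,u]-5,0,None)
        if w.sum()<10:continue
        for s in (slice(0,28),):
            v=(w*np.arange(150,178)).sum()/w.sum()
            p,d=ray("side",(u,v));d=d[0];t=(X/1000-(p-o)@ex)/(d@ex);P=p+t*d-o
            print(u,round(v,1),w.sum(),w.max(),"y %.1f z %.1f"%(P@ey*1000,P[2]*1000))
lev(sys.argv[1])
E
python3 lev.py pics/side3.png
```

```text
224 161.1 10 5 y 43.7 z 49.5
225 160.9 11 4 y 39.9 z 51.9
```

```bash
cat > lev2.py <<'E'
from h import *
def lev(cx=.58515,cy=.14665,a=19.3,X=-24,N=8):
    im=np.mean([eyes.snapshot("side").astype(float) for _ in range(N)],0);g=im[...,1]-(im[...,0]+im[...,2])/2
    a=np.radians(a);ex=np.array([np.cos(a),np.sin(a),0]);ey=np.array([-ex[1],ex[0],0]);o=np.array([cx,cy,0])
    # expected rows of plate face centre at home (z=49)
    for y in range(-44,45,4):
        zs=np.arange(38,62,.5);uv=proj("side",np.array([o+ex*X/1000+ey*y/1000+[0,0,z/1000] for z in zs]))
        from scipy.ndimage import map_coordinates
        v=map_coordinates(g,[uv[:,1],uv[:,0]],order=1);w=np.clip(v-.5*v.max(),0,None)
        print(y,"peak %.1f zc %.1f"%(v.max(),(w*zs).sum()/w.sum()),"px",uv[22].round(0))
lev()
E
python3 lev2.py; python3 go.py 584.9 145.6 135 19.3
```

```text
-44 peak 2.1 zc 56.7 px [249. 171.]
-40 peak 5.4 zc 54.9 px [248. 170.]
-36 peak 6.5 zc 53.1 px [246. 170.]
-32 peak 6.9 zc 52.3 px [245. 169.]
-28 peak 6.9 zc 51.9 px [244. 169.]
-24 peak 6.0 zc 51.6 px [243. 168.]
-20 peak 7.1 zc 51.4 px [242. 168.]
-16 peak 7.0 zc 50.9 px [241. 168.]
-12 peak 6.8 zc 51.0 px [240. 167.]
-8 peak 5.2 zc 50.7 px [238. 167.]
-4 peak 2.7 zc 47.2 px [237. 166.]
0 peak 1.6 zc 47.5 px [236. 166.]
4 peak 0.7 zc 39.3 px [235. 165.]
8 peak 1.1 zc 52.8 px [234. 165.]
12 peak 1.2 zc 38.8 px [233. 165.]
16 peak 1.5 zc 54.3 px [232. 164.]
20 peak 5.2 zc 52.2 px [231. 164.]
24 peak 8.9 zc 51.3 px [229. 163.]
28 peak 9.6 zc 50.4 px [228. 163.]
32 peak 11.1 zc 50.5 px [227. 162.]
36 peak 11.5 zc 50.6 px [226. 162.]
40 peak 13.8 zc 50.7 px [225. 162.]
44 peak 11.6 zc 49.8 px [224. 161.]
t 15.33 tcp mm [585.32 146.53 119.26] yaw 19.3 tilt [0.0034 0.0004] F [-2.9 -0.4 22.9] M [0.49 0.83 0.12] w 47.7
shift cm [-0.1  0.1 -1.6] turn [ 0.0007 -0.0033  0.    ]
```

Call:
drive_tool([
  [255,-0.2,0.0,0.25,0.006,-0.004,0],
  [255,-0.2,0.04,0.27,0.012,-0.004,0],
  [255,-0.2,0.08,0.29,0.018,-0.004,0],
  [255,-0.2,0.11,0.31,0.024,-0.004,0],
  [255,-0.2,0.11,0.33,0.024,-0.004,0],
])

```text
time: 15.75
tcp_pos: [0.5858, 0.145, 0.1189]
tool_rot: [-0.012, 0.986, 0.167, -0.0]
wrist_force: [-2.3, 0.5, 19.3]
width: 0.047
```

```bash
python3 go.py 584.9 145.6 135 19.3
```

```text
t 15.75 tcp mm [585.81 144.98 118.87] yaw 19.28 tilt [-0.004   0.0229] F [-2.3  0.5 19.3] M [0.34 0.5  0.09] w 47.0
shift cm [-0.1 -0.1 -1.6] turn [-0.023  -0.0038 -0.0002]
```

Call:
drive_tool([
  [255,-0.2,-0.03,0.3,0.003,-0.001,0],
  [255,-0.2,-0.03,0.33,0.003,-0.001,0],
  [255,-0.2,-0.03,0.36,0.003,-0.001,0],
  [255,-0.2,-0.03,0.38,0.003,-0.001,0],
  [255,-0.2,-0.03,0.4,0.003,-0.001,0],
])

```text
time: 16.17
tcp_pos: [0.5857, 0.1448, 0.1183]
tool_rot: [-0.013, 0.986, 0.168, 0.001]
wrist_force: [-3.5, -1.1, 22.1]
width: 0.0474
```

```bash
python3 go.py 584.9 145.6 135 19.3;python3 lev2.py|egrep '^-?(40|36|32|28|24|20|16) '
```

```text
t 16.17 tcp mm [585.69 144.75 118.33] yaw 19.29 tilt [-0.002   0.0258] F [-3.5 -1.1 22.1] M [0.17 1.05 0.15] w 47.4
shift cm [-0.  -0.1 -1.7] turn [-0.025  -0.0066 -0.0001]
-40 peak 4.6 zc 52.2 px [248. 170.]
-36 peak 7.1 zc 50.5 px [246. 170.]
-32 peak 7.1 zc 50.6 px [245. 169.]
-28 peak 7.9 zc 50.6 px [244. 169.]
-24 peak 7.4 zc 51.0 px [243. 168.]
-20 peak 7.6 zc 49.9 px [242. 168.]
-16 peak 6.8 zc 49.8 px [241. 168.]
16 peak 1.3 zc 49.9 px [232. 164.]
20 peak 3.5 zc 49.8 px [231. 164.]
24 peak 6.0 zc 50.7 px [229. 163.]
28 peak 8.9 zc 50.8 px [228. 163.]
32 peak 10.5 zc 50.7 px [227. 162.]
36 peak 10.9 zc 50.0 px [226. 162.]
40 peak 9.0 zc 49.2 px [225. 162.]
```

Call:
drive_tool([
  [255,-0.27,-0.02,0.33,0,-0.003,0],
  [255,-0.28,-0.02,0.36,0,-0.003,0],
  [255,-0.28,-0.02,0.38,0,-0.003,0],
  [255,-0.28,-0.02,0.4,0,-0.003,0],
  [255,-0.28,-0.02,0.42,0,-0.003,0],
])

```text
time: 16.98
tcp_pos: [0.5855, 0.1447, 0.1182]
tool_rot: [-0.013, 0.986, 0.168, 0.003]
wrist_force: [-3.0, 1.6, 24.2]
width: 0.0471
```

```bash
python3 go.py 584.9 145.6 135 19.3
```

```text
t 16.98 tcp mm [585.49 144.65 118.25] yaw 19.29 tilt [0.0008 0.0261] F [-3.   1.6 24.2] M [0.55 1.05 0.15] w 47.1
shift cm [-0.  -0.1 -1.7] turn [-0.0243 -0.0094 -0.    ]
```

Call:
drive_tool([
  [255,-0.24,0.02,0.38,0.006,-0.003,0],
  [255,-0.24,0.03,0.4,0.01,-0.003,0],
  [255,-0.24,0.04,0.42,0.012,-0.003,0],
  [255,-0.24,0.04,0.44,0.012,-0.003,0],
  [255,-0.24,0.04,0.46,0.012,-0.003,0],
])

```text
time: 17.4
tcp_pos: [0.5857, 0.1439, 0.1178]
tool_rot: [-0.018, 0.986, 0.168, 0.003]
wrist_force: [-4.0, -0.0, 26.2]
width: 0.0475
```

```bash
python3 go.py 584.9 145.6 135 19.3;python3 lev2.py|egrep '^-?(40|36|32|28|24|20|16) '
```

```text
t 17.4 tcp mm [585.65 143.87 117.82] yaw 19.29 tilt [-0.0011  0.0373] F [-4.  -0.  26.2] M [0.31 1.3  0.13] w 47.5
shift cm [ 0.  -0.2 -1.7] turn [-0.0356 -0.0113  0.    ]
-40 peak 4.7 zc 51.8 px [248. 170.]
-36 peak 6.4 zc 50.6 px [246. 170.]
-32 peak 7.6 zc 49.8 px [245. 169.]
-28 peak 6.7 zc 48.9 px [244. 169.]
-24 peak 6.5 zc 50.3 px [243. 168.]
-20 peak 7.4 zc 49.1 px [242. 168.]
-16 peak 6.8 zc 48.9 px [241. 168.]
16 peak 3.3 zc 50.6 px [232. 164.]
20 peak 5.3 zc 49.1 px [231. 164.]
24 peak 7.3 zc 47.4 px [229. 163.]
28 peak 5.4 zc 47.2 px [228. 163.]
32 peak 5.1 zc 48.1 px [227. 162.]
36 peak 6.4 zc 49.7 px [226. 162.]
40 peak 7.4 zc 49.4 px [225. 162.]
```

Call:
drive_tool([
  [255,-0.3,-0.02,0.36,0,-0.005,0],
  [255,-0.3,-0.02,0.4,0,-0.005,0],
  [255,-0.3,-0.02,0.42,0,-0.005,0],
  [255,-0.3,-0.02,0.44,0,-0.005,0],
  [255,-0.3,-0.02,0.44,0,-0.005,0],
])

```text
time: 18.22
tcp_pos: [0.5855, 0.1438, 0.1178]
tool_rot: [-0.018, 0.986, 0.168, 0.003]
wrist_force: [-2.6, 3.2, 24.6]
width: 0.0477
```

```bash
python3 go.py 584.9 145.6 135 19.3
```

```text
t 18.22 tcp mm [585.52 143.84 117.84] yaw 19.29 tilt [0.0005 0.0371] F [-2.6  3.2 24.6] M [0.56 0.88 0.12] w 47.7
shift cm [ 0.  -0.2 -1.7] turn [-0.0349 -0.0127  0.0001]
```

Call:
drive_tool([
  [255,-0.02,0,0.05,0,0,0],
  [255,0,0,0.03,0,0,0],
  [0,0,0,0.03,0,0,0],
  [0,0,0,0.03,0,0,0],
  [0,0,0,0.03,0,0,0],
])

```text
time: 18.63
tcp_pos: [0.5845, 0.1435, 0.1161]
tool_rot: [-0.018, 0.986, 0.168, 0.002]
wrist_force: [-0.6, 0.7, 0.2]
width: 0.0604
```

Call:
drive_tool([
  [0,0,0,-0.5,0,0,0],
  [0,0,0,-2,0,0,0],
  [0,0,0,-5,0,0,0],
  [0,0,0,-9,0,0,0],
  [0,0,0,-11,0,0,0],
])

```text
time: 19.05
tcp_pos: [0.5858, 0.1394, 0.2298]
tool_rot: [-0.018, 0.986, 0.168, 0.004]
wrist_force: [1.6, 0.2, 0.8]
width: 0.0858
```

```bash
python3 go.py 500 0 230 19.3
```

```text
t 19.05 tcp mm [585.81 139.37 229.84] yaw 19.29 tilt [0.0013 0.0366] F [1.6 0.2 0.8] M [-0.06 -0.05  0.02] w 85.8
shift cm [-12.7  10.3  -0.5] turn [-0.0341 -0.0133 -0.    ]
```

Call:
drive_tool([
  [255,-12.7,20,-3,-0.034,-0.013,0],
  [255,-12.7,20,-3,-0.034,-0.013,0],
  [255,-12.7,20,-3,-0.034,-0.013,0],
  [255,-12.7,20,-3,-0.034,-0.013,0],
  [255,-12.7,20,-3,-0.034,-0.013,0],
], grip_force=20)

```text
time: 19.47
tcp_pos: [0.5377, -0.064, 0.2481]
tool_rot: [-0.0, 0.986, 0.168, -0.0]
wrist_force: [0.7, -0.6, -0.1]
width: 0.0615
```

```bash
python3 go.py 500 0 230 19.3; python3 lev2.py|egrep '^-?(40|36|32|28|24|20|16|8|0) '
python3 - <<'E'
from h import *
V=[]
for n,(x,y) in(("top",(170,135)),("side",(200,135))):
    c=eyes.snapshot(n)[:,:,::-1].copy();cv2.imwrite(f"pics/{n}4.png",c);V.append(cv2.resize(c[y:y+65,x:x+80],(400,325),interpolation=cv2.INTER_CUBIC))
cv2.imwrite("pics/g4.png",np.hstack(V))
E
```

```text
t 19.47 tcp mm [537.71 -63.99 248.05] yaw 19.34 tilt [-0.0004  0.0001] F [ 0.7 -0.6 -0.1] M [-0.14  0.01 -0.05] w 61.5
shift cm [-1.4 -7.3  1.8] turn [-0.0002  0.0004  0.0006]
-40 peak 14.9 zc 53.9 px [248. 170.]
-36 peak 17.4 zc 51.9 px [246. 170.]
-32 peak 13.2 zc 50.5 px [245. 169.]
-28 peak 8.8 zc 50.3 px [244. 169.]
-24 peak 9.3 zc 49.7 px [243. 168.]
-20 peak 9.2 zc 49.9 px [242. 168.]
-16 peak 8.7 zc 49.5 px [241. 168.]
-8 peak 11.0 zc 50.4 px [238. 167.]
0 peak 10.5 zc 49.7 px [236. 166.]
8 peak 8.8 zc 49.8 px [234. 165.]
16 peak 9.0 zc 50.1 px [232. 164.]
20 peak 10.6 zc 50.2 px [231. 164.]
24 peak 12.3 zc 49.6 px [229. 163.]
28 peak 10.5 zc 49.9 px [228. 163.]
32 peak 10.7 zc 50.2 px [227. 162.]
36 peak 11.1 zc 50.5 px [226. 162.]
40 peak 14.2 zc 53.2 px [225. 162.]
```

View pics/g4.png

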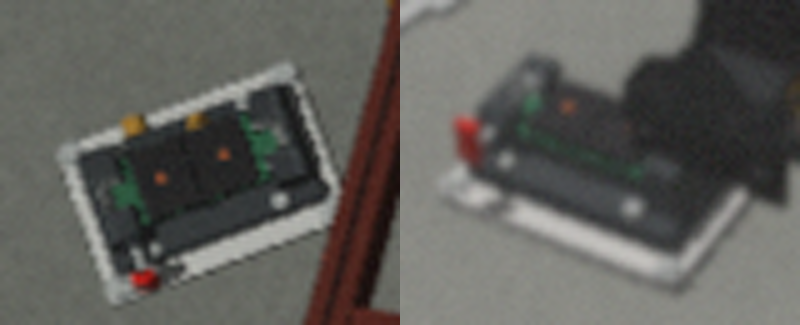

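```bash
python3 go.py 593.5 123 150 19.3
```

```text
t 19.97 tcp mm [538.87 -61.11 247.67] yaw 19.42 tilt [-0.0005  0.0005] F [-1.1  1.2  0.3] M [-0.09  0.01  0.02] w 21.5
shift cm [ 11.3 -15.5   9.8] turn [-0.0006  0.0003  0.0021]
```

Call:
drive_tool([
  [255,11.3,-15.5,1,0,0,0.002],
  [255,11.3,-15.5,3,0,0,0.002],
  [255,11.3,-15.5,5,0,0,0.002],
  [255,11.3,-15.5,7,0,0,0.002],
  [255,11.3,-15.5,9.8,0,0,0.002],
])

```text
time: 20.38
tcp_pos: [0.5929, 0.1151, 0.1698]
tool_rot: [-0.0, 0.986, 0.169, 0.003]
wrist_force: [0.2, -0.4, -0.0]
width: 0.0006
```

```bash
python3 go.py 593.5 123 140 19.3
```

```text
t 20.38 tcp mm [592.9  115.12 169.79] yaw 19.48 tilt [0.0067 0.0018] F [ 0.2 -0.4 -0. ] M [-0.14 -0.05  0.02] w 0.6
shift cm [ 0.3 -0.7  3. ] turn [ 0.0006 -0.0069  0.0032]
```

Call:
drive_tool([
  [255,0.3,-0.7,0.5,0,-0.007,0.003],
  [255,0.3,-0.7,1.5,0,-0.007,0.003],
  [255,0.3,-0.7,2.5,0,-0.007,0.003],
  [255,0.3,-0.7,3.0,0,-0.007,0.003],
  [255,0.3,-0.7,3.0,0,-0.007,0.003],
])

```text
time: 20.8
tcp_pos: [0.5932, 0.1215, 0.1393]
tool_rot: [0.0, 0.986, 0.167, -0.0]
wrist_force: [-0.6, 0.6, 0.3]
width: 0.0006
```

```bash
python3 go.py 593.5 123 131 19.3
```

```text
t 20.8 tcp mm [593.21 121.48 139.32] yaw 19.24 tilt [-0.0008 -0.001 ] F [-0.6  0.6  0.3] M [-0.1   0.08  0.02] w 0.6
shift cm [ 0.1 -0.1  0.8] turn [ 0.0007  0.0011 -0.0011]
```

Call:
drive_tool([
  [255,0,-0.1,0.2,0,0,0],
  [255,0,-0.1,0.4,0,0,0],
  [255,0,-0.1,0.6,0,0,0],
  [255,0,-0.1,0.75,0,0,0],
  [255,0,-0.1,0.9,0,0,0],
])

```text
time: 21.22
tcp_pos: [0.5935, 0.1219, 0.1313]
tool_rot: [0.001, 0.986, 0.167, 0.0]
wrist_force: [-3.9, -2.8, 11.3]
width: 0.0006
```

Call:
drive_tool([
  [255,0,0,0.06,0,0,0],
  [255,0,0,0.1,0,0,0],
  [255,0,0,0.1,0,0,0],
  [255,0,0,0.12,0,0,0],
  [255,0,0,0.12,0,0,0],
])

```text
time: 21.63
tcp_pos: [0.5938, 0.1217, 0.1313]
tool_rot: [0.001, 0.986, 0.167, 0.001]
wrist_force: [-2.7, -1.2, 7.9]
width: 0.0004
```

Call:
drive_tool([
  [255,-0.05,0,-0.4,0,0,0],
  [255,-0.05,-1.5,-0.8,0,0,0],
  [255,-0.05,-3.5,-0.8,0,0,0],
  [255,-0.05,-5,-0.8,0,0,0],
  [255,-0.05,-5,-0.8,0,0,0],
])

```text
time: 22.05
tcp_pos: [0.5755, 0.1719, 0.1391]
tool_rot: [0.0, 0.986, 0.168, 0.0]
wrist_force: [-0.0, 0.3, -0.1]
width: 0.0005
```

```bash
python3 go.py 576.9 170.2 131 19.3
```

```text
t 22.05 tcp mm [575.48 171.93 139.09] yaw 19.37 tilt [ 0.0006 -0.0007] F [-0.   0.3 -0.1] M [-0.09 -0.01 -0.03] w 0.5
shift cm [0.1 0.2 0.8] turn [ 0.0009 -0.0003  0.0012]
```

Call:
drive_tool([
  [255,0.05,0.2,0.2,0,0,0.001],
  [255,0.05,0.2,0.4,0,0,0.001],
  [255,0.05,0.2,0.6,0,0,0.001],
  [255,0.05,0.2,0.75,0,0,0.001],
  [255,0.05,0.2,0.9,0,0,0.001],
])

```text
time: 22.47
tcp_pos: [0.5767, 0.1697, 0.1311]
tool_rot: [0.0, 0.986, 0.167, -0.0]
wrist_force: [-9.8, -1.1, 20.2]
width: 0.0002
```

Call:
drive_tool([
  [255,0,0,0.06,0,0,0],
  [255,0,0,0.1,0,0,0],
  [255,0,0,0.1,0,0,0],
  [255,0,0,0.12,0,0,0],
  [255,0,0,0.12,0,0,0],
])

```text
time: 22.88
tcp_pos: [0.577, 0.1695, 0.1311]
tool_rot: [0.0, 0.986, 0.167, -0.0]
wrist_force: [-4.5, 0.6, 8.9]
width: 0.0004
```

Call:
drive_tool([
  [255,0,0,-1,0,0,0],
  [255,0,0,-3,0,0,0],
  [255,-2,-1,-4,0,0,0],
  [255,-6,-2,-4,0,0,0],
  [255,-9,-3,-4,0,0,0],
])

```text
time: 23.3
tcp_pos: [0.4815, 0.1675, 0.1722]
tool_rot: [0.0, 0.986, 0.166, 0.0]
wrist_force: [-0.3, 0.2, 0.6]
width: 0.0002
```

```bash
python3 go.py 480.6 167.2 130 19.3
```

```text
t 23.3 tcp mm [481.51 167.53 172.16] yaw 19.17 tilt [ 0.0008 -0.0005] F [-0.3  0.2  0.6] M [-0.03  0.11  0.04] w 0.2
shift cm [-0.1 -0.   4.2] turn [ 0.0007 -0.0006 -0.0024]
```

Call:
drive_tool([
  [255,-0.1,0,1.5,0,0,-0.002],
  [255,-0.1,0,3,0,0,-0.002],
  [255,-0.1,0,4.2,0,0,-0.002],
  [255,-0.1,0,4.2,0,0,-0.002],
  [255,-0.1,0,4.2,0,0,-0.002],
])

```text
time: 23.72
tcp_pos: [0.4805, 0.1669, 0.1297]
tool_rot: [0.0, 0.986, 0.167, -0.0]
wrist_force: [0.6, 0.4, 0.2]
width: 0.0007
```

Call:
drive_tool([
  [255,0.2,0,0,0,0,0],
  [255,0.4,0,0,0,0,0],
  [255,0.6,0,0,0,0,0],
  [255,0.8,0,0,0,0,0],
  [255,1.0,0,0,0,0,0],
])

```text
time: 24.13
tcp_pos: [0.4905, 0.1703, 0.1301]
tool_rot: [0.0, 0.986, 0.167, -0.0]
wrist_force: [-0.5, 0.4, 0.3]
width: 0.0002
```

```bash
python3 go.py 515.4 179.2 130 19.3
```

```text
t 24.13 tcp mm [490.55 170.3  130.06] yaw 19.25 tilt [-0.0001 -0.0006] F [-0.5  0.4  0.3] M [-0.13  0.13  0.03] w 0.2
shift cm [ 2.6 -0.   0. ] turn [ 0.0006  0.0003 -0.0009]
```

Call:
drive_tool([
  [255,0.15,0,0,0,0,0],
  [255,0.3,0,0,0,0,0],
  [255,0.5,0,0,0,0,0],
  [255,0.7,0,0,0,0,0],
  [255,0.9,0,0,0,0,0],
])

```text
time: 24.55
tcp_pos: [0.4985, 0.1732, 0.1298]
tool_rot: [0.0, 0.986, 0.167, -0.001]
wrist_force: [-4.2, -1.6, 4.0]
width: 0.0004
```

```bash
python3 go.py 515.4 179.2 130 19.3
```

```text
t 24.55 tcp mm [498.46 173.15 129.81] yaw 19.26 tilt [-0.0021 -0.0012] F [-4.2 -1.6  4. ] M [-0.3   0.6  -0.03] w 0.4
shift cm [ 1.8 -0.  -0. ] turn [ 0.0005  0.0024 -0.0007]
```

Contact at about 4 N; pushing on.

Call:
drive_tool([
  [255,0.2,0,0,0,0.002,0],
  [255,0.4,0,0,0,0.002,0],
  [255,0.6,0,0,0,0.002,0],
  [255,0.8,0,0,0,0.002,0],
  [255,1.0,0,0,0,0.002,0],
])

```text
time: 24.97
tcp_pos: [0.508, 0.1765, 0.1298]
tool_rot: [0.0, 0.986, 0.167, -0.0]
wrist_force: [-3.2, -1.2, 4.1]
width: 0.0004
```

```bash
python3 go.py 515.4 179.2 130 19.3
```

```text
t 24.97 tcp mm [507.97 176.49 129.79] yaw 19.26 tilt [-0.0005 -0.0006] F [-3.2 -1.2  4.1] M [-0.34  0.58 -0.01] w 0.4
shift cm [ 0.8 -0.  -0. ] turn [ 0.0004  0.0007 -0.0007]
```

Call:
drive_tool([
  [255,0.2,0,0,0,0,0],
  [255,0.35,0,0,0,0,0],
  [255,0.5,0,0,0,0,0],
  [255,0.65,0,0,0,0,0],
  [255,0.8,0,0,0,0,0],
])

```text
time: 25.38
tcp_pos: [0.5157, 0.1792, 0.1298]
tool_rot: [0.0, 0.986, 0.167, -0.0]
wrist_force: [-3.5, -1.5, 3.2]
width: 0.0001
```

Call:
drive_tool([
  [255,0.1,0,0,0,0,0],
  [255,0.2,0,0,0,0,0],
  [255,0.3,0,0,0,0,0],
  [255,0.4,0,0,0,0,0],
  [255,0.5,0,0,0,0,0],
])

```text
time: 25.8
tcp_pos: [0.5205, 0.1809, 0.1298]
tool_rot: [0.0, 0.986, 0.167, -0.0]
wrist_force: [-3.4, -1.7, 4.0]
width: 0.0004
```

```bash
python3 go.py 515.4 179.2 130 19.3
```

```text
t 25.8 tcp mm [520.48 180.87 129.8 ] yaw 19.26 tilt [-0.0005 -0.0007] F [-3.4 -1.7  4. ] M [-0.22  0.49 -0.02] w 0.4
shift cm [-0.5 -0.  -0. ] turn [ 0.0005  0.0007 -0.0007]
```

Call:
drive_tool([
  [255,0.06,0,0,0,0,0],
  [255,0.12,0,0,0,0,0],
  [255,0.18,0,0,0,0,0],
  [255,0.24,0,0,0,0,0],
  [255,0.3,0,0,0,0,0],
])

```text
time: 26.22
tcp_pos: [0.521, 0.1812, 0.1297]
tool_rot: [0.001, 0.986, 0.167, -0.004]
wrist_force: [-16.4, -7.0, 15.3]
width: 0.0003
```

Call:
drive_tool([
  [255,0.05,0,0,0,0,0],
  [255,0.1,0,0,0,0,0],
  [255,0.15,0,0,0,0,0],
  [255,0.2,0,0,0,0,0],
  [255,0.25,0,0,0,0,0],
])

```text
time: 26.63
tcp_pos: [0.5213, 0.1813, 0.1296]
tool_rot: [0.001, 0.986, 0.168, -0.007]
wrist_force: [-15.7, -6.0, 14.4]
width: 0.0003
```

```bash
python3 go.py 515.4 179.2 130 19.3
```

```text
t 26.63 tcp mm [521.32 181.31 129.63] yaw 19.3 tilt [-0.0129 -0.0047] F [-15.7  -6.   14.4] M [-0.96  2.38 -0.06] w 0.3
shift cm [-0.6  0.  -0. ] turn [ 0.0002  0.0137 -0.    ]
```

Call:
drive_tool([
  [255,-0.8,0,0,0,0.013,0],
  [255,-2,0,0,0,0.013,0],
  [255,-3,0,-2,0,0.013,0],
  [255,-4,0,-6,0,0.013,0],
  [255,-6,4,-9,0,0.013,0],
])

```text
time: 27.05
tcp_pos: [0.4805, 0.1372, 0.216]
tool_rot: [-0.001, 0.986, 0.169, 0.001]
wrist_force: [2.6, -0.6, 1.2]
width: 0.0005
```

Call:
drive_tool([
  [255,-2,15,-3,0,0,0],
  [255,-2,15,-3,0,0,0],
  [255,-2,18,-3,0,0,0],
  [255,-2,22,-3,0,0,0],
  [255,-2,22,-3,0,0,0],
])

```text
time: 27.47
tcp_pos: [0.5326, -0.067, 0.2455]
tool_rot: [-0.0, 0.986, 0.17, 0.003]
wrist_force: [1.3, -0.1, -0.3]
width: 0.0001
```

```bash
python3 go.py 500 0 230 19.3; python3 lev2.py|egrep '^-?(32|24|16|8|0) '
python3 - <<'E'
from h import *
V=[]
for n,(x,y) in(("top",(170,135)),("side",(200,135))):
    c=eyes.snapshot(n)[:,:,::-1].copy();cv2.imwrite(f"pics/{n}5.png",c);V.append(cv2.resize(c[y:y+65,x:x+80],(400,325),interpolation=cv2.INTER_CUBIC))
    k=blob(c,(x,y,x+60,y+65),lambda b,g,r:(r-g>60)&(r-b>60))
    if k:print(n,k[0].mean(0),plane(n,k[0].mean(0),.066))
a=np.radians(19.3);print("expected in",[.5852-.036*np.cos(a)-.054*np.sin(a),.1466-.036*np.sin(a)+.054*np.cos(a)])
cv2.imwrite("pics/g5.png",np.hstack(V))
E
```

```text
t 27.47 tcp mm [532.55 -66.97 245.54] yaw 19.52 tilt [0.0061 0.0019] F [ 1.3 -0.1 -0.3] M [-0.12  0.05 -0.03] w 0.1
shift cm [-0.8 -7.4  1.5] turn [ 0.0002 -0.0064  0.0038]
-32 peak 11.3 zc 49.9 px [245. 169.]
-24 peak 11.2 zc 49.9 px [243. 168.]
-16 peak 10.1 zc 49.4 px [241. 168.]
-8 peak 12.0 zc 50.0 px [238. 167.]
0 peak 10.3 zc 50.5 px [236. 166.]
8 peak 9.5 zc 49.6 px [234. 165.]
16 peak 10.5 zc 49.8 px [232. 164.]
24 peak 11.3 zc 49.1 px [229. 163.]
32 peak 12.0 zc 50.3 px [227. 162.]
top [195.64407895 183.09276316] [[0.53508587 0.18703677]]
side [217.64466783 156.90603147] [[0.53442661 0.19218372]]
expected in [np.float64(0.5333753885364897), np.float64(0.18566673324781835)]
```

View pics/g5.png

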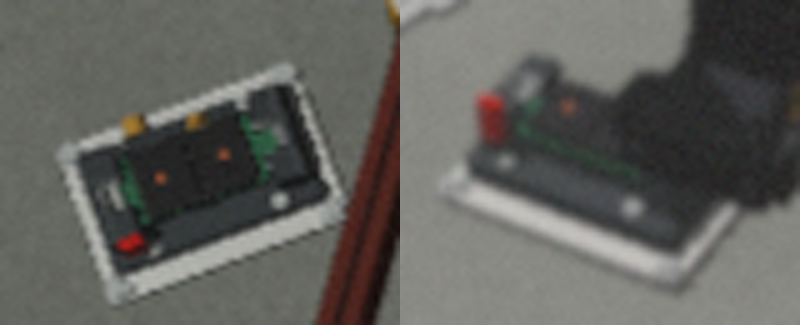

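The handle now sits at (535,187) mm, where a fully-in pin should be, and the pin covers the ear. The pad dots at (162,178) and (223,155) are unchanged and the arm is clear.

```bash
python3 -c "
from bench import order
print(order.job_done())"
```

```text
the job is handed in; nothing more can be done
None
```

The middle-sized new pad is home and flat in the caliper, and the retaining pin is pushed in to its stop. I handed the job in at about 28 s with the arm clear of everything; no verdict was reported.

- **Fitting:** I slid the pad down the clip slots, moving sideways whenever an ear rubbed. Partway down, at about 27 N of push, it stuck about 1.5 mm high with its -y end up. I tilted the tool slightly to level it and then pressed it onto the landings. The highest push I read at the wrist was about 26 N, which is roughly 29.5 N once the pad's weight is added.
- **Pad height and level:** Touching the lining at both ends with closed fingertips gave 61.3 mm and 61.1 mm, against 61.0 mm nominal. That puts the pad about 0.2 mm above home height and level end to end.
- **Pin:** It ran in at about 4 N over the ear and stopped hard. In the top view the handle is within about 2 mm of where a fully-in pin should put it.
- **Disagreements:** The side camera reads the back plate about 0.8 mm higher than the touch check, and puts the handle about 6.5 mm from its expected spot along y. The plate figure is within the 2 mm calibration, so I trusted the touch check. The handle figure is larger than that calibration; the side view had shown a similar offset before the pin moved, so I trusted the top view and the hard stop.
- **Not checked:** I did not measure tilt across the pad separately or re-measure the worn pad, tin, tools and tray; the arm touched nothing near them.

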